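# Unbolt and vent the vacuum chamber, dock the dish carrier

## Robot

A 7-joint arm with a two-finger parallel gripper is mounted at the origin on the work surface. World frame = base frame: x ahead of the robot, y to its left, z up, the work surface at z = 0. Lengths are in m, angles in rad, forces in N, time in s.
With the tool pointing down it reaches from about 0.4 to 0.85 m from the base axis. Payload 4.5 kg.
Tool frame: the origin (TCP) lies midway between the tips of the shut fingers; the grasp point (between the pads) lies 19 mm behind it; z points along the fingers, y is the line along which they close (so a half turn about z gives the same grasp; the last joint's range is limited). The gripper opens to 88 mm and grips with 3 to 60 N. Pads are 18 mm wide; open, the fingers measure 123 mm over their backs; the gripper's body (75 mm by 187 mm) begins 45 mm behind the grasp point.
Start: joints at [-1.16, 0.689, -0.195, 1.565, 0.157, 0.902, -0.215], TCP at [0.23, 0.581, 0.239] pointing down, gripper open.
Joint ranges: [-3.01, 3.01], [-0.46, 2.08], [-1.47, 1.51], [0.13, 2.56], [-1, 4.14], [0.04, 2.09], [-2.66, 2.66]. Speed limits (rad/s): [2.57, 2.57, 3.14, 3.14, 3.14, 3.14, 3.14].

## Interface

Orientations are given as a unit quaternion [x, y, z, w].
In Python, from plant import r gives the robot as it stands.
- The arm moves only by the tool carry_out, never from a script. Its argument "plan" is a list of rows, each an object with "rot": the turn, a rotation vector about the tool's x, y, z in rad, a list of three; "xyz": the shift along the tool's x, y, z in m, a list of three; "grip": the closure in counts, from 0 (fully open) to 255 (shut). In form: [{"rot": [wx, wy, wz], "xyz": [dx, dy, dz], "grip": grip}, ...]. A call has 1 to 8 rows; each row is the pose to reach, as a shift and turn from the pose commanded when the call began, along the tool's axes at that moment; what a row does not reach only later rows make up. A row lasts 1/12 s, in which the tool goes at most 41.7 mm and 7.16 degrees, less where a joint would pass 70% of its speed; a pose out of reach is approached as far as the arm can. A call with a gripper value outside its range is refused whole. The fingers move at their own pace and stop on an object; "squeeze" is the grip in N (left out, the last holds). Time passes only in rows, so rows that repeat a pose let the fingers close. It gives the time, the measured TCP pose, the force, the opening and the grip force at its end, in the units of the state.
- r.get_state(): the state, without advancing time (a new reading comes with each control period).
- r.snapshot(name): name is "scene" or "top"; returns the picture (480x640x3 uint8, red, green, blue); there is no depth.
- r.camera_params(name): a dict with "fx", "fy", "cx", "cy" (pixels), "position" and "attitude" of the camera in the world. Camera axes: x right, y down, z forward; pixel columns grow to the right and rows downward; lengths in m; the calibration is good to about 2 mm. A picture is of the moment at which its call begins. camera_params takes no time and is no camera call.
- r.finish_job(): hands the job in; it is judged then, once.
The state is a dict: "clock": time; "q": joint angles; "qd": joint speeds; "joint_torque": joint torques, N m; "tool_pos": TCP position; "eef_rot": TCP orientation; "contact_force": force on the tool from outside, world axes, zero at the start; "moment": the same for the moment, N m; "opening": opening from 0.0 (shut) to 1.0 (fully open); "finger_force": force on a finger pad.
Only numpy, scipy, OpenCV 4.12 (cv2) and the standard library are available. Lean on these libraries where they do the work, as an engineer would, in place of code of your own. Each camera call takes 0.05 s, during which the arm holds its last target. There are 200 camera calls.

## Task

Open the vacuum chamber and dock its dish carrier for imaging: lift the bolt's handle out of its notch and draw the bolt fully, and open the vent tap on the clear hood all the way before you lift the hood off; stand the hood upright in the middle of the rubber mat, leaving bolt drawn and tap open. Then lift the carrier out by its tall central grip, keep it level, stand it on the open apron of the imaging dock and let go; from there slide it straight in under the camera bridge, fully home against the stop (its tail stays within reach when the tall grip is not). Drop nothing, and leave the other things on the bench where they are.

Things in the scene. Friction and masses are not known exactly. Their poses are not given: they have to be found in the camera images.
- chamber: Vacuum chamber base, fixed white plate 200 mm along its y, along its x from -88 to +55 mm, top 16 mm above the table; origin at table level under the hood's middle. Bolt along its -x side (towards the robot), low locators (8 mm) round the hood. Inside, at the -y end, a fork 42 mm high with 5 mm clearance round the carrier's tail: the tail cannot be pinched there, the carrier only goes straight up (50 mm).
- bolt (a joint): Travel of the bolt in m: 0 shot, 0.055 fully drawn; it draws along the chamber's -y with about 2 N. Steel rod 12 mm thick, its axis at the chamber's x = -58 mm, 34 mm above the table; its +y end lies over a lug on the hood and is off the lug from 0.036 on; its other end is at the chamber's y = -55 mm, shot.
- bolt_handle (a joint): Angle of the bolt's handle about the bolt's axis in rad: 0 level, lying towards the chamber's -x in its notch; nearly upright at its stop at 1.5. Swings freely, falls back when let go. Only above about 1.0 is it clear of the shoulder (top 48 mm above the table) that keeps the bolt from sliding; drawn beyond about 0.047 it can drop again past the shoulder.
- bolt_grip (a point): Centre of the black grip on the bolt's handle: a cylinder 20 mm across, 26 mm long, its axis along the chamber's y (the bolt's axis), 50 mm from that axis. Handle down and bolt shot: at the chamber's x = -108, y = -35 mm, 34 mm above the table. Pinched on its two flat ends, the handle pivots between the fingers.
- tap (a joint): Angle of the vent tap in rad, growing clockwise seen from above; starts between 0 (closed) and 0.35, fully open at the stop at 1.57. It turns with 0.06 N m and stays where it is left.
- tap_grip (a point): Grip point of the vent tap, on the hood's vertical middle axis: black bar 52 mm long (this point's x), 14 mm wide (y), 29 mm high; the point is 93 mm above the hood's lower rim, 22 mm above the plate on its top, 13 mm below the bar's top. The hood is lifted by this bar. At tap angle 0 the bar's x lies along the hood's x.
- hood_mid (a point): Centre of the loose clear hood (0.27 to 0.53 kg), an upturned box 82 (its x) by 176 (its y) by 68 mm, 5 mm walls; the point is 34 mm above its lower rim. It stands on the chamber, axes along the chamber's, rim 16 mm above the table; a lug 10 mm high sticks out 27 mm at the foot of its -x side. It must go straight up at least 65 mm to clear the carrier inside.
- mat: Fixed black rubber mat, 200 (its x) by 130 mm, 4 mm thick; origin at the centre of its underside, at table level.
- carrier_mid (a point): Centre of the loose aluminium dish carrier (0.17-0.35 kg), 29 mm above its underside, in its grip: upright bar (it balances there) 36 (x) by 14 mm (y), 10 to 58 mm above the underside. Plate 60 mm wide, 10 thick, from x = -35 to +65 mm, a fixed 42 mm dish, 12 high, at +42; a 16 mm neck runs back to -75. Starts under the hood, underside 16 mm above the table, its tail (-x) towards the chamber's -y.
- carrier_tail (a point): On the carrier's tail tab, 68 mm to the -x side of its centre and 33 mm above its underside: upright tab 14 mm (x) by 16 mm (y), its top 45 mm above the underside.
- dock: Imaging dock, fixed, white: base 260 mm (its x from -160 to +100) by 120 mm, floor 20 mm above the table, origin at table level; open apron at the -x end, towards the robot. A camera bridge from x = 0 to 75 mm across the full width: 64 mm free over the floor, top 130 mm above the table. Under it rails 66 mm apart, 14 high, flared to 84 at the mouth (x = 0), and a stop with its face at x = 75 mm.
- dock_home (a point): Where the carrier's centre (point carrier_mid) is when fully home in the dock, plate's front edge on the stop: the dock's x = 10 mm, y = 0, 29 mm above the dock's floor; axes along the dock's. The carrier slides with a few N.
- bottle_mid (a point): Bystander, to be left alone: brown bottle, 60 mm across, 120 mm high; the point is at its centre, half-way up.
- jar_mid (a point): Bystander, to be left alone: white jar, 70 mm across, 80 mm high; the point is at its centre, half-way up.
- tube_rack_mid (a point): Bystander, to be left alone: white tube rack 60 by 120 (y) by 50 mm, with tube tops up to 62 mm; the point is at its centre, half-way up.
- tip_box_mid (a point): Bystander, to be left alone: grey box with clear lid 85 by 120 (y) by 70 mm; the point is at its centre, half-way up.
- beaker_mid (a point): Bystander, to be left alone: steel beaker 80 mm across, 90 mm high; the point is at its centre, half-way up.
- dish_stack_mid (a point): Bystander, to be left alone: stack of three clear dishes 60 mm across, 34 mm high; the point is at its centre, half-way up.
Not all that is in view belongs to the job. What is shaped like the part that bears tap but pink or red is not meant.

How it is judged:
By the outcome, as a careful person would: the job done as asked, in the order asked, and still so for the second after the job is handed in, with the robot touching nothing.
It also fails if it takes over 72 s, if anything falls off the work surface, if the arm or the gripper's body presses on something with over 40 N, if the wrist force passes 120 N, or if a joint passes its speed limit or range.

## Working session

There is one attempt and no reset: what is moved stays moved. The work goes in short steps, Python scripts to look and compute and a tool call to move; the robot and the scene stay as the last step left them, time stands still between calls to the robot, and variables do not carry over. Pictures are saved under pics/ and viewed, at most 11 in all, crops included, and the job is handed in when it is done.

Besides the shell and the picture viewer there is one more tool, called after "Request:" as a command line: name --argument value ..., lists and objects as JSON in quotes. carry_out: Moves the arm, as the interface text tells. Its arguments: {"type":"object","properties":{"plan":{"type":"array"},"squeeze":{"type":"number"}},"required":["plan"]}

```bash
mkdir -p pics; ls; cat > h.py <<'E'
from plant import r
import numpy as np, cv2
from scipy.spatial.transform import Rotation as R
def snap(n,f=None):
    im=np.ascontiguousarray(r.snapshot(n)[:,:,::-1])
    if f: cv2.imwrite('pics/'+f,im)
    return im
def ray(n,u,v):
    p=r.camera_params(n); a=np.array(p['attitude'])
    M=R.from_quat(a).as_matrix() if a.size==4 else a.reshape(3,3)
    return np.array(p['position']),M@np.array([(u-p['cx'])/p['fx'],(v-p['cy'])/p['fy'],1.])
def onz(n,u,v,z):
    o,d=ray(n,u,v); return o+d*(z-o[2])/d[2]
def proj(n,P):
    p=r.camera_params(n); a=np.array(p['attitude'])
    M=R.from_quat(a).as_matrix() if a.size==4 else a.reshape(3,3)
    c=M.T@(np.array(P)-np.array(p['position'])); return np.array([p['fx']*c[0]/c[2]+p['cx'],p['fy']*c[1]/c[2]+p['cy']])
E
python3 - <<'E'
from h import *
for n in('scene','top'): snap(n,n+'0.png'); print(r.camera_params(n))
print(r.get_state())
E
```

```text
pics
{'fx': 565.5775316122986, 'fy': 565.5775316122986, 'cx': 313.6049891470566, 'cy': 232.8050560936976, 'position': array([1.46067912, 0.68835215, 1.05786014]), 'attitude': array([ 0.40657883,  0.80844436, -0.37843902, -0.19466709])}
{'fx': 611.5499390215907, 'fy': 611.5499390215907, 'cx': 304.50058124749364, 'cy': 239.89940614300073, 'position': array([0.13518628, 0.00452816, 1.93491046]), 'attitude': array([ 0.71976671, -0.68651084,  0.07264426, -0.07322273])}
{'clock': 0.1, 'q': array([-1.16019234,  0.68989596, -0.19453214,  1.56623266,  0.1572677 ,
        0.90249042, -0.21510986]), 'qd': array([-0.00064857, -0.00294196,  0.0011875 , -0.00108404,  0.00043029,
        0.00082408, -0.00113753]), 'joint_torque': array([-3.30608564e-03, -5.28500462e+01, -1.27193704e+00, -1.53838152e+01,
       -5.26451727e-02,  1.89664635e-03,  5.31530873e-05]), 'tool_pos': array([0.22978778, 0.58061817, 0.23799509]), 'eef_rot': array([ 1.87262422e-01,  9.82309581e-01, -8.11874673e-04, -1.11036096e-04]), 'contact_force': array([ 0.36406379,  0.03063029, -0.28006432]), 'moment': array([-0.02378102,  0.00399796, -0.0186963 ]), 'finger_force': 0.0, 'opening': 0.9999424748197256}
```

View pics/scene0.png

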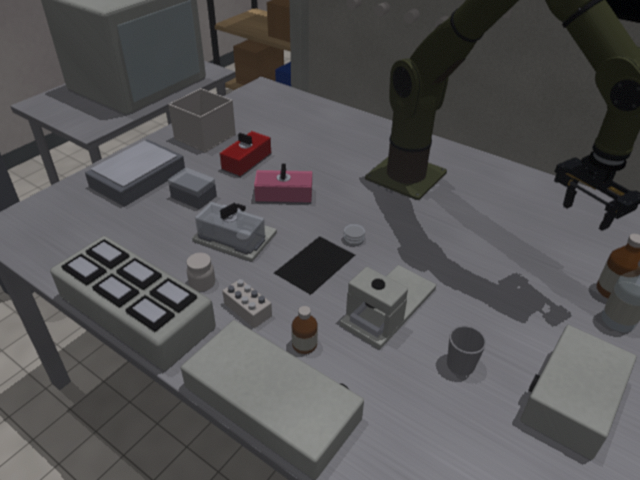

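View pics/top0.png

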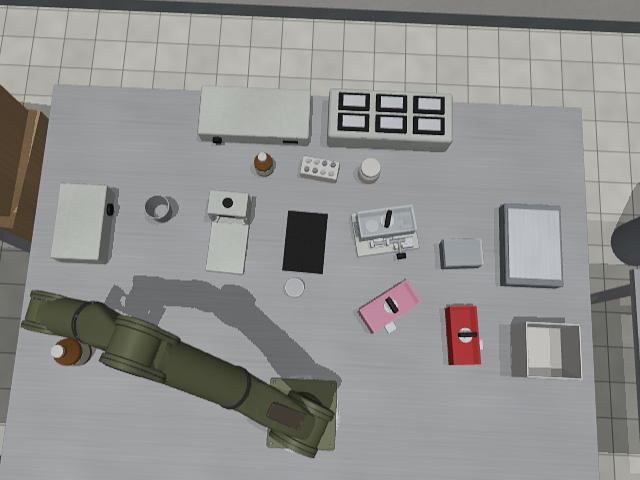

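The scene picture shows the chamber with clear hood at (232,228), mat (315,263), dock (385,300). In the top picture the chamber is at (385,230) with the bolt grip at (401,256), the mat at (305,242) and the dock at (228,232). The robot base is at (302,414), with pink and red decoys nearby. I'll zoom in on the chamber and dock.

```bash
python3 - <<'E'
from h import *
t=cv2.imread('pics/top0.png');s=cv2.imread('pics/scene0.png')
a=cv2.resize(t[190:280,340:440],None,fx=4,fy=4,interpolation=2)
b=cv2.resize(s[190:265,185:285],None,fx=4,fy=4,interpolation=2)
c=cv2.resize(t[180:285,200:340],None,fx=4,fy=4,interpolation=2)[:, :400]
o=np.zeros((600,800,3),np.uint8);o[:300,:400]=a[:300];o[300:600,:400]=b;o[:420,400:]=c
cv2.imwrite('pics/c0.png',o)
g=cv2.cvtColor(t,6)
def rect(m,n):
    cs,_=cv2.findContours(m,cv2.RETR_EXTERNAL,cv2.CHAIN_APPROX_NONE)
    for k in sorted(cs,key=cv2.contourArea)[::-1][:3]: print(n,cv2.contourArea(k),cv2.minAreaRect(k))
m=np.zeros_like(g);m[200:280,275:335]=(g[200:280,275:335]<50)*255;rect(m,'mat')
m=np.zeros_like(g);m[190:270,340:430]=(g[190:270,340:430]<50)*255;rect(m,'blk')
m=np.zeros_like(g);hsv=cv2.cvtColor(t,40);print(g[245,228],g[245,195],g[225,345],t[245,228],t[250,345],t[250,365])
E
```

```text
mat 2272.5 ((304.7008056640625, 241.7909698486328), (40.28841018676758, 59.57252502441406), 5.19442892074585)
blk 58.5 ((387.531982421875, 218.823974609375), (4.740464687347412, 16.6363468170166), 10.304845809936523)
blk 32.5 ((401.0, 255.5), (5.0, 8.0), 90.0)
180 157 156 [177 182 178] [159 157 155] [185 191 187]
```

View pics/c0.png

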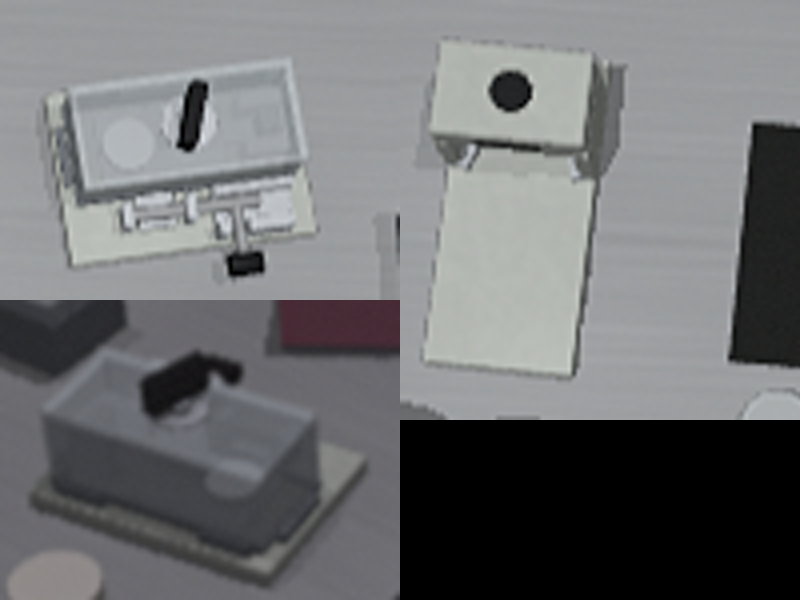

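The crop shows the plate's near edge from (357.4,256.3) to (419,247.2), hood top corners near (356.5,212.5), (413,205), (416.7,230) and (360.5,237.5), the black tap bar at (387.5,218.8) and the bolt grip at (401,255.5). The dock apron's near corners are at (205.5,270) and (243.5,274), and the bridge top's are at (210,190), (248,193), (246,217) and (207.5,213).

```bash
python3 - <<'E'
from h import *
def P(l,n,z,pts):
    q=np.array([onz('top',u,v,z)[:2] for u,v in pts]);print(l,q.round(4).tolist(),'mean',q.mean(0).round(4));return q
def ang(a,b,o=0): d=b-a;return round(np.degrees(np.arctan2(d[1],d[0]))+o,2)
q=P('plate near R,L; far L',0,.016,[(419,247.2),(357.4,256.3),(350.5,214.5)]);print('yaw',ang(q[0],q[1],-90),ang(q[1],q[2]),np.linalg.norm(q[0]-q[1]))
q=P('hood',0,.084,[(356.5,212.5),(413,205),(416.7,230.5),(360.5,238)]);print('yaw',ang(q[1],q[0],-90),ang(q[2],q[3],-90),ang(q[3],q[0]),ang(q[2],q[1]),np.linalg.norm(q[0]-q[1]),np.linalg.norm(q[1]-q[2]))
P('tap',0,.122,[(387.53,218.8)])
P('grip',0,.044,[(401,255.5)])
q=P('apron',0,.02,[(205.5,270),(243.5,274)]);print('yaw',ang(q[1],q[0],-90),np.linalg.norm(q[0]-q[1]))
q=P('bridge',0,.13,[(210,190.3),(248.7,193),(246,218),(207.8,214)]);print('yaw',ang(q[1],q[0],-90),ang(q[2],q[3],-90),ang(q[3],q[0]),ang(q[2],q[1]))
b=cv2.boxPoints(((304.7008,241.79),(40.288,59.57),5.194));q=P('mat',0,.004,b);print([ang(q[i],q[(i+1)%4]) for i in range(4)],[np.linalg.norm(q[i]-q[(i+1)%4]).round(3) for i in range(4)])
b=cv2.boxPoints(((387.53,218.82),(4.74,16.64),10.3));q=P('bar',0,.122,b);print([ang(q[i],q[(i+1)%4]) for i in range(4)])
# lines for edges
t=cv2.cvtColor(cv2.imread('pics/top0.png'),6)
# scene tap via triangulation
s=cv2.imread('pics/scene0.png');g=cv2.cvtColor(s,6);m=np.zeros_like(g);m[195:225,215:250]=(g[195:225,215:250]<45)*255
cs,_=cv2.findContours(m,0,1);print([(cv2.contourArea(k),cv2.minAreaRect(k)) for k in cs if cv2.contourArea(k)>20])
E
```

```text
plate near R,L; far L [[0.531, -0.3515], [0.492, -0.1554], [0.6283, -0.1291]] mean [ 0.5504 -0.212 ]
yaw 11.24 10.92 0.19996856477417718
hood [[0.6182, -0.1429], [0.6509, -0.319], [0.5695, -0.3313], [0.5373, -0.1576]] mean [ 0.594  -0.2377]
yaw 10.52 10.48 10.36 8.62 0.1791246195970236 0.08230298935802581
tap [[0.5929, -0.2351]] mean [ 0.5929 -0.2351]
grip [[0.4959, -0.29]] mean [ 0.4959 -0.29  ]
apron [[0.4243, 0.324], [0.4173, 0.2031]] mean [0.4208 0.2635]
yaw -3.34 0.12113522347244784
bridge [[0.6548, 0.3116], [0.6519, 0.1926], [0.5728, 0.1956], [0.5798, 0.3124]] mean [0.6148 0.2531]
yaw -1.39 -3.4 -0.61 -2.19
mat [[0.4395, 0.0831], [0.6356, 0.0762], [0.6296, -0.0549], [0.4339, -0.0454]] mean [0.5347 0.0148]
[np.float64(-2.02), np.float64(-92.61), np.float64(177.21), np.float64(87.47)] [np.float64(0.196), np.float64(0.131), np.float64(0.196), np.float64(0.129)]
bar [[0.568, -0.2239], [0.6199, -0.232], [0.6179, -0.2463], [0.566, -0.2382]] mean [ 0.593  -0.2351]
[np.float64(-8.83), np.float64(-97.93), np.float64(171.08), np.float64(82.13)]
[(157.0, ((231.65463256835938, 209.5979461669922), (9.95039176940918, 25.48518943786621), 66.03751373291016))]
```

```bash
cat >> h.py <<'E'
C=np.array([.595,-.236]);CY=np.radians(10.8)
D=None
def cw(x,y): c,s=np.cos(CY),np.sin(CY); return C+[c*x-s*y,s*x+c*y]
def go(*T):
    "targets (x,y,z,yaw of tool y in deg) -> tool-frame rows from the measured pose"
    s=r.get_state();M=R.from_quat(s['eef_rot']).as_matrix()
    y0=np.degrees(np.arctan2(M[1,1],M[0,1]))
    for t in T:
        e=np.array(t[:3])-s['tool_pos']; dy=(t[3]-y0+180)%360-180
        print('xyz',(M.T@e).round(4).tolist(),'rotz',round(-np.radians(dy),3))
    print('pos',s['tool_pos'].round(4).tolist(),'yaw',y0.round(2),'q7',s['q'][6].round(2),'t',s['clock'],'F',s['contact_force'].round(1).tolist(),'open',round(s['opening'],3),'ff',round(s['finger_force'],1))
E
python3 - <<'E'
from h import *
g=cw(-.108,-.035);print(g)
go((.45,.33,.23,85),(.45,.1,.2,100.8),(.44,-.15,.2,100.8),(*g,.13,100.8))
# dock edges
q=[onz('top',200+u/4-100,180+v/4,.02)[:2] for u,v in [(424,360),(445,190),(574,375),(597,190)]]
q=np.array([onz('top',200+(u-400)/4,180+v/4,.02)[:2] for u,v in [(424,360),(445,190),(574,375),(597,190)]])
print(q.round(4),[np.degrees(np.arctan2(*(q[i+1]-q[i])[::-1])) for i in (0,2)])
E
```

```text
[ 0.49547132 -0.29061724]
xyz [-0.297, -0.152, 0.0083] rotz -0.289
xyz [-0.3816, -0.3658, 0.0386] rotz -0.565
xyz [-0.4643, -0.602, 0.039] rotz -0.565
xyz [-0.5676, -0.7122, 0.1092] rotz -0.565
pos [0.2298, 0.5806, 0.238] yaw 68.41 q7 -0.22 t 0.1 F [0.4, 0.0, -0.3] open 1.0 ff 0.0
[[0.4244 0.3224]
 [0.5628 0.3166]
 [0.4181 0.2031]
 [0.5687 0.1948]] [np.float64(-2.4030034277350905), np.float64(-3.1715905108045863)]
```

Request:
carry_out --plan '[{"rot": [0, 0, -0.1], "xyz": [-0.04, -0.02, 0], "grip": 0}, {"rot": [0, 0, -0.2], "xyz": [-0.08, -0.04, 0], "grip": 0}, {"rot": [0, 0, -0.29], "xyz": [-0.297, -0.152, 0.008], "grip": 0}, {"rot": [0, 0, -0.29], "xyz": [-0.297, -0.152, 0.008], "grip": 0}, {"rot": [0, 0, -0.29], "xyz": [-0.297, -0.152, 0.008], "grip": 0}, {"rot": [0, 0, -0.29], "xyz": [-0.297, -0.152, 0.008], "grip": 0}, {"rot": [0, 0, -0.29], "xyz": [-0.297, -0.152, 0.008], "grip": 0}, {"rot": [0, 0, -0.565], "xyz": [-0.382, -0.366, 0.039], "grip": 0}]'

```text
clock: 0.77
tool_pos: [0.432, 0.3208, 0.2272]
eef_rot: [-0.018, 1.0, 0.002, 0.003]
contact_force: [0.8, -0.3, 0.3]
opening: 1.0
finger_force: 0.0
```

```bash
python3 - <<'E'
from h import *
g=cw(-.108,-.035)
go((.45,.1,.2,100.8),(.44,-.15,.2,100.8),(*g,.13,100.8))
E
```

```text
xyz [-0.01, -0.2214, 0.0266] rotz -0.153
xyz [0.0089, -0.4709, 0.0257] rotz -0.153
xyz [-0.0411, -0.6136, 0.0956] rotz -0.153
pos [0.432, 0.3208, 0.2272] yaw 92.04 q7 0.59 t 0.7667 F [0.8, -0.3, 0.3] open 1.0 ff 0.0
```

Request:
carry_out --plan '[{"rot": [0, 0, -0.1], "xyz": [-0.01, -0.2, 0.026], "grip": 0}, {"rot": [0, 0, -0.13], "xyz": [-0.01, -0.2, 0.026], "grip": 0}, {"rot": [0, 0, -0.15], "xyz": [-0.01, -0.2, 0.026], "grip": 0}, {"rot": [0, 0, -0.15], "xyz": [-0.01, -0.2, 0.026], "grip": 0}, {"rot": [0, 0, -0.15], "xyz": [-0.01, -0.25, 0.026], "grip": 0}, {"rot": [0, 0, -0.15], "xyz": [-0.01, -0.45, 0.026], "grip": 0}, {"rot": [0, 0, -0.15], "xyz": [-0.01, -0.45, 0.026], "grip": 0}, {"rot": [0, 0, -0.15], "xyz": [-0.01, -0.45, 0.026], "grip": 0}]'

```text
clock: 1.43
tool_pos: [0.4487, -0.0119, 0.2019]
eef_rot: [-0.094, 0.996, 0.0, -0.0]
contact_force: [1.2, 0.1, -0.1]
opening: 0.995
finger_force: 0.0
```

Request:
carry_out --plan '[{"rot": [0, 0, 0], "xyz": [-0.01, -0.04, 0], "grip": 0}, {"rot": [0, 0, 0], "xyz": [-0.02, -0.08, 0.01], "grip": 0}, {"rot": [0, 0, 0], "xyz": [-0.03, -0.12, 0.02], "grip": 0}, {"rot": [0, 0, 0], "xyz": [-0.04, -0.16, 0.03], "grip": 0}, {"rot": [0, 0, 0], "xyz": [-0.04, -0.2, 0.04], "grip": 0}, {"rot": [0, 0, 0], "xyz": [-0.04, -0.24, 0.05], "grip": 0}, {"rot": [0, 0, 0], "xyz": [-0.04, -0.24, 0.05], "grip": 0}, {"rot": [0, 0, 0], "xyz": [-0.04, -0.24, 0.05], "grip": 0}]'

```text
clock: 2.1
tool_pos: [0.5321, -0.2416, 0.1505]
eef_rot: [-0.091, 0.996, -0.0, -0.001]
contact_force: [-0.3, 0.6, -0.9]
opening: 1.0
finger_force: 0.0
```

```bash
python3 - <<'E'
from h import *
g=cw(-.108,-.035)
go((*g,.1,100.8),(*g,.017,100.8))
E
```

```text
xyz [0.0448, -0.0416, 0.0507] rotz -0.007
xyz [0.0446, -0.0415, 0.1337] rotz -0.007
pos [0.5321, -0.2416, 0.1505] yaw 100.42 q7 1.66 t 2.1 F [-0.3, 0.6, -0.9] open 1.0 ff 0.0
```

Request:
carry_out --plan '[{"rot": [0, 0, -0.005], "xyz": [0.025, -0.022, 0.015], "grip": 0}, {"rot": [0, 0, -0.005], "xyz": [0.045, -0.042, 0.03], "grip": 0}, {"rot": [0, 0, -0.005], "xyz": [0.045, -0.042, 0.051], "grip": 0}, {"rot": [0, 0, -0.005], "xyz": [0.045, -0.042, 0.051], "grip": 0}, {"rot": [0, 0, -0.005], "xyz": [0.045, -0.042, 0.051], "grip": 0}]'

```text
clock: 2.52
tool_pos: [0.4971, -0.2855, 0.1009]
eef_rot: [-0.098, 0.995, 0.001, -0.0]
contact_force: [0.2, 0.2, -0.4]
opening: 0.999
finger_force: 0.0
```

```bash
python3 - <<'E'
from h import *
g=cw(-.108,-.035)
go((*g,.017,100.8))
t=snap('top'); print(proj('top',[*g,.044]))
cv2.imwrite('pics/c1.png',cv2.resize(t[190:280,340:440],None,fx=6,fy=6,interpolation=2))
E
```

```text
xyz [0.0026, -0.005, 0.0839] rotz 0.007
pos [0.4971, -0.2855, 0.1009] yaw 101.22 q7 1.7 t 2.5167 F [0.2, 0.2, -0.4] open 0.999 ff 0.0
[401.20358161 255.63425911]
```

View pics/c1.png

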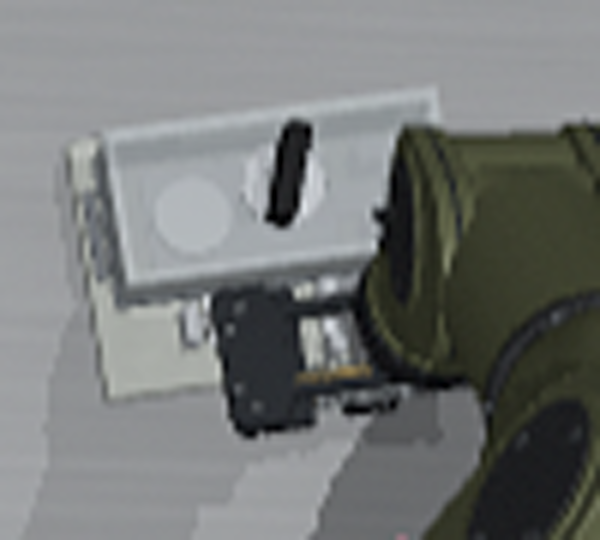

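The grip sits between the open fingers at crop (370,400), as expected. The arm hides the rest. Descending to pinch it.

Request:
carry_out --plan '[{"rot": [0, 0, 0.007], "xyz": [0.003, -0.005, 0.02], "grip": 0}, {"rot": [0, 0, 0.007], "xyz": [0.003, -0.005, 0.05], "grip": 0}, {"rot": [0, 0, 0.007], "xyz": [0.003, -0.005, 0.08], "grip": 0}, {"rot": [0, 0, 0.007], "xyz": [0.003, -0.005, 0.083], "grip": 0}, {"rot": [0, 0, 0.007], "xyz": [0.003, -0.005, 0.083], "grip": 120}, {"rot": [0, 0, 0.007], "xyz": [0.003, -0.005, 0.083], "grip": 230}, {"rot": [0, 0, 0.007], "xyz": [0.003, -0.005, 0.083], "grip": 230}, {"rot": [0, 0, 0.007], "xyz": [0.003, -0.005, 0.083], "grip": 230}]' --squeeze 12

```text
clock: 3.23
tool_pos: [0.4964, -0.2936, 0.02]
eef_rot: [-0.093, 0.996, -0.001, 0.002]
contact_force: [-0.0, -0.3, -0.2]
opening: 0.723
finger_force: 0.0
```

Request:
carry_out --plan '[{"rot": [0, 0, 0], "xyz": [0, 0, 0], "grip": 230}, {"rot": [0, 0, 0], "xyz": [0, 0, 0], "grip": 230}, {"rot": [0, 0, 0], "xyz": [0, 0, 0], "grip": 230}]' --squeeze 12

```text
clock: 3.48
tool_pos: [0.4952, -0.2935, 0.0186]
eef_rot: [-0.093, 0.996, -0.0, 0.0]
contact_force: [-0.3, 0.7, -0.6]
opening: 0.497
finger_force: 0.0
```

```bash
python3 - <<'E'
from h import *
s=r.get_state()['tool_pos']
T=[]
for a in (.3,.6,.9,1.2,1.42):
    p=cw(-.058-.05*np.cos(a),-.035); p+= s[:2]-cw(-.108,-.035) if 0 else 0
    T.append((*p,.015+.05*np.sin(a),100.8))
go((*cw(-.108,-.035),.015,100.8),*T,(*cw(-.058-.05*np.cos(1.42),-.094),.015+.05*np.sin(1.42),100.8))
E
```

```text
xyz [-0.0008, 0.0028, 0.0036] rotz -0.003
xyz [-0.003, 0.0028, -0.0112] rotz -0.003
xyz [-0.0095, 0.0028, -0.0246] rotz -0.003
xyz [-0.0197, 0.0029, -0.0356] rotz -0.003
xyz [-0.0327, 0.0029, -0.043] rotz -0.003
xyz [-0.0433, 0.0029, -0.0458] rotz -0.003
xyz [-0.0434, -0.0561, -0.0458] rotz -0.003
pos [0.4952, -0.2935, 0.0186] yaw 100.66 q7 1.63 t 3.4833 F [-0.3, 0.7, -0.6] open 0.497 ff 0.0
```

Request:
carry_out --plan '[{"rot": [0, 0, 0], "xyz": [0, 0.003, 0.002], "grip": 230}, {"rot": [0, 0, 0], "xyz": [0, 0.003, 0.002], "grip": 230}, {"rot": [0, 0, 0], "xyz": [0, 0.003, 0.002], "grip": 230}, {"rot": [0, 0, 0], "xyz": [0, 0.003, 0.002], "grip": 230}, {"rot": [0, 0, 0], "xyz": [0, 0.003, 0.002], "grip": 230}]' --squeeze 12

```text
clock: 3.9
tool_pos: [0.4944, -0.2911, 0.016]
eef_rot: [-0.093, 0.996, -0.0, -0.0]
contact_force: [-0.2, -2.7, -0.9]
opening: 0.294
finger_force: 12.0
```

Request:
carry_out --plan '[{"rot": [0, 0, 0], "xyz": [-0.002, 0, -0.015], "grip": 230}, {"rot": [0, 0, 0], "xyz": [-0.009, 0, -0.028], "grip": 230}, {"rot": [0, 0, 0], "xyz": [-0.019, 0, -0.039], "grip": 230}, {"rot": [0, 0, 0], "xyz": [-0.032, 0, -0.047], "grip": 230}, {"rot": [0, 0, 0], "xyz": [-0.041, 0, -0.049], "grip": 230}, {"rot": [0, 0, 0], "xyz": [-0.041, 0, -0.049], "grip": 230}, {"rot": [0, 0, 0], "xyz": [-0.041, 0, -0.049], "grip": 230}]'

```text
clock: 4.48
tool_pos: [0.5362, -0.2834, 0.0665]
eef_rot: [-0.093, 0.996, -0.001, 0.001]
contact_force: [-1.2, -1.7, 9.6]
opening: 0.292
finger_force: 12.0
```

Request:
carry_out --plan '[{"rot": [0, 0, 0], "xyz": [0, -0.01, 0], "grip": 230}, {"rot": [0, 0, 0], "xyz": [0, -0.022, 0], "grip": 230}, {"rot": [0, 0, 0], "xyz": [0, -0.034, 0], "grip": 230}, {"rot": [0, 0, 0], "xyz": [0, -0.046, 0], "grip": 230}, {"rot": [0, 0, 0], "xyz": [0, -0.054, 0], "grip": 230}, {"rot": [0, 0, 0], "xyz": [0, -0.058, 0], "grip": 230}, {"rot": [0, 0, 0], "xyz": [0, -0.058, 0], "grip": 230}, {"rot": [0, 0, 0], "xyz": [0, -0.058, 0], "grip": 230}]'

```text
clock: 5.15
tool_pos: [0.5463, -0.3377, 0.0665]
eef_rot: [-0.093, 0.996, 0.001, 0.001]
contact_force: [-2.4, 3.3, 11.3]
opening: 0.292
finger_force: 12.0
```

```bash
python3 - <<'E'
from h import *
go((*cw(-.058-.05*np.cos(1.4),-.092),.065,100.8))
print((r.get_state()['tool_pos'][:2]-[.5362,-.2834])@[[-np.sin(CY)],[np.cos(CY)]])
E
```

```text
xyz [-0.0004, -0.0012, 0.0015] rotz -0.001
pos [0.5463, -0.3377, 0.0665] yaw 100.72 q7 1.78 t 5.15 F [-2.4, 3.3, 11.3] open 0.292 ff 12.0
[-0.05523429]
```

Request:
carry_out --plan '[{"rot": [0, 0, 0], "xyz": [0.009, 0, 0.003], "grip": 230}, {"rot": [0, 0, 0], "xyz": [0.022, 0, 0.01], "grip": 230}, {"rot": [0, 0, 0], "xyz": [0.032, 0, 0.021], "grip": 230}, {"rot": [0, 0, 0], "xyz": [0.039, 0, 0.034], "grip": 230}, {"rot": [0, 0, 0], "xyz": [0.041, 0, 0.045], "grip": 230}, {"rot": [0, 0, 0], "xyz": [0.041, 0, 0.048], "grip": 230}, {"rot": [0, 0, 0], "xyz": [0.041, 0, 0.048], "grip": 120}, {"rot": [0, 0, 0], "xyz": [0.041, 0, 0.048], "grip": 120}]'

```text
clock: 5.82
tool_pos: [0.5044, -0.3479, 0.0168]
eef_rot: [-0.093, 0.996, -0.0, -0.001]
contact_force: [0.1, 0.3, 0.7]
opening: 0.421
finger_force: 0.0
```

Request:
carry_out --plan '[{"rot": [0, 0, 0], "xyz": [0, 0, 0], "grip": 120}, {"rot": [0, 0, 0], "xyz": [0, 0, -0.03], "grip": 60}, {"rot": [0, 0, 0], "xyz": [0, 0, -0.07], "grip": 0}, {"rot": [0, 0, 0], "xyz": [0, 0, -0.11], "grip": 0}, {"rot": [0, 0, 0], "xyz": [0, 0, -0.15], "grip": 0}, {"rot": [0, 0, 0], "xyz": [0, 0, -0.15], "grip": 0}]'

```text
clock: 6.32
tool_pos: [0.5093, -0.3499, 0.1754]
eef_rot: [-0.092, 0.996, -0.004, 0.006]
contact_force: [0.7, -0.7, 0.0]
opening: 0.877
finger_force: 0.0
```

```bash
python3 - <<'E'
from h import *
t=(.5935,-.2355)
go((*t,.165,80.5),(*t,.092,80.5))
E
```

```text
xyz [-0.1037, 0.0971, 0.0105] rotz 0.35
xyz [-0.1029, 0.0977, 0.0835] rotz 0.35
pos [0.5093, -0.3499, 0.1754] yaw 100.58 q7 1.86 t 6.3167 F [0.7, -0.7, 0.0] open 0.877 ff 0.0
```

Request:
carry_out --plan '[{"rot": [0, 0, 0.12], "xyz": [-0.03, 0.028, 0], "grip": 0}, {"rot": [0, 0, 0.24], "xyz": [-0.06, 0.056, 0], "grip": 0}, {"rot": [0, 0, 0.35], "xyz": [-0.09, 0.085, 0], "grip": 0}, {"rot": [0, 0, 0.35], "xyz": [-0.104, 0.097, 0.01], "grip": 0}, {"rot": [0, 0, 0.35], "xyz": [-0.104, 0.097, 0.01], "grip": 60}, {"rot": [0, 0, 0.35], "xyz": [-0.104, 0.097, 0.01], "grip": 80}]'

```text
clock: 6.82
tool_pos: [0.5894, -0.2319, 0.1568]
eef_rot: [0.08, 0.997, -0.0, -0.001]
contact_force: [-0.9, -0.4, -0.1]
opening: 0.872
finger_force: 0.0
```

```bash
python3 - <<'E'
from h import *
go((.5935,-.2355,.093,80.5))
E
```

```text
xyz [-0.0047, -0.0028, 0.0638] rotz 0.005
pos [0.5894, -0.2319, 0.1568] yaw 80.77 q7 1.39 t 6.8167 F [-0.9, -0.4, -0.1] open 0.872 ff 0.0
```

Request:
carry_out --plan '[{"rot": [0, 0, 0.005], "xyz": [-0.005, -0.003, 0.03], "grip": 160}, {"rot": [0, 0, 0.005], "xyz": [-0.005, -0.003, 0.06], "grip": 200}, {"rot": [0, 0, 0.005], "xyz": [-0.005, -0.003, 0.064], "grip": 200}, {"rot": [0, 0, 0.005], "xyz": [-0.005, -0.003, 0.064], "grip": 240}, {"rot": [0, 0, 0.005], "xyz": [-0.005, -0.003, 0.064], "grip": 240}, {"rot": [0, 0, 0.005], "xyz": [-0.005, -0.003, 0.064], "grip": 240}, {"rot": [0, 0, 0.005], "xyz": [-0.005, -0.003, 0.064], "grip": 240}, {"rot": [0, 0, 0.005], "xyz": [-0.005, -0.003, 0.064], "grip": 240}]' --squeeze 15

```text
clock: 7.48
tool_pos: [0.5946, -0.237, 0.0945]
eef_rot: [0.084, 0.996, -0.0, 0.001]
contact_force: [0.6, 0.1, 0.2]
opening: 0.268
finger_force: 0.0
```

Request:
carry_out --plan '[{"rot": [0, 0, 0], "xyz": [0, 0, 0], "grip": 240}, {"rot": [0, 0, 0], "xyz": [0, 0, 0], "grip": 240}]' --squeeze 25

```text
clock: 7.65
tool_pos: [0.5948, -0.236, 0.0944]
eef_rot: [0.084, 0.996, 0.0, 0.001]
contact_force: [-0.9, 1.8, 5.9]
opening: 0.158
finger_force: 28.3
```

```bash
python3 - <<'E'
from h import *
go((.5935,-.2355,.093,10.8))
E
```

```text
xyz [0.0014, 0.0002, 0.0014] rotz 1.214
pos [0.5948, -0.236, 0.0944] yaw 80.36 q7 1.35 t 7.65 F [-0.9, 1.8, 5.9] open 0.158 ff 28.3
```

Request:
carry_out --plan '[{"rot": [0, 0, 0.12], "xyz": [0, 0, 0], "grip": 240}, {"rot": [0, 0, 0.24], "xyz": [0, 0, 0], "grip": 240}, {"rot": [0, 0, 0.36], "xyz": [0, 0, 0], "grip": 240}, {"rot": [0, 0, 0.48], "xyz": [0, 0, 0], "grip": 240}, {"rot": [0, 0, 0.6], "xyz": [0, 0, 0], "grip": 240}, {"rot": [0, 0, 0.72], "xyz": [0, 0, 0], "grip": 240}, {"rot": [0, 0, 0.84], "xyz": [0, 0, 0], "grip": 240}, {"rot": [0, 0, 0.96], "xyz": [0, 0, 0], "grip": 240}]'

```text
clock: 8.32
tool_pos: [0.5963, -0.2341, 0.0944]
eef_rot: [0.536, 0.844, 0.002, 0.001]
contact_force: [1.1, 4.9, 3.5]
opening: 0.155
finger_force: 28.3
```

Request:
carry_out --plan '[{"rot": [0, 0, 0.1], "xyz": [0, 0, 0], "grip": 240}, {"rot": [0, 0, 0.2], "xyz": [0, 0, 0], "grip": 240}, {"rot": [0, 0, 0.25], "xyz": [0, 0, 0], "grip": 240}, {"rot": [0, 0, 0.28], "xyz": [0, 0, 0], "grip": 240}, {"rot": [0, 0, 0.28], "xyz": [0, 0, 0], "grip": 240}, {"rot": [0, 0, 0.28], "xyz": [0, 0, 0], "grip": 240}]'

```text
clock: 8.82
tool_pos: [0.5965, -0.2349, 0.0944]
eef_rot: [0.647, 0.763, 0.002, 0.001]
contact_force: [3.3, 4.0, 6.5]
opening: 0.155
finger_force: 28.4
```

```bash
python3 - <<'E'
from h import *
go((.5935,-.2355,.093,10.8)); print(r.get_state()['moment'])
E
```

```text
xyz [-0.0001, -0.0031, 0.0014] rotz -0.024
pos [0.5965, -0.2349, 0.0944] yaw 9.42 q7 0.47 t 8.8167 F [3.3, 4.0, 6.5] open 0.155 ff 28.4
[ 0.71309148 -0.50893523  0.05228432]
```

Request:
carry_out --plan '[{"rot": [0, 0, 0.04], "xyz": [0, 0, 0], "grip": 240}, {"rot": [0, 0, 0.08], "xyz": [0, 0, 0], "grip": 240}, {"rot": [0, 0, 0.08], "xyz": [0, 0, 0], "grip": 240}]'

```text
clock: 9.07
tool_pos: [0.596, -0.2357, 0.0944]
eef_rot: [0.677, 0.736, 0.001, 0.001]
contact_force: [2.2, 3.0, 6.5]
opening: 0.159
finger_force: 30.2
```

```bash
python3 - <<'E'
from h import *
go((.5935,-.2355,.093,10.8)); print(r.get_state()['moment'])
E
```

```text
xyz [0.0004, -0.0025, 0.0014] rotz -0.104
pos [0.596, -0.2357, 0.0944] yaw 4.84 q7 0.42 t 9.0667 F [2.2, 3.0, 6.5] open 0.159 ff 30.2
[ 0.52506309 -0.42132093  0.61355423]
```

Request:
carry_out --plan '[{"rot": [0, 0, -0.05], "xyz": [0, 0, 0], "grip": 240}, {"rot": [0, 0, -0.05], "xyz": [0, 0, 0], "grip": 240}, {"rot": [0, 0, -0.05], "xyz": [0, 0, -0.008], "grip": 240}, {"rot": [0, 0, -0.05], "xyz": [0, 0, -0.02], "grip": 240}, {"rot": [0, 0, -0.05], "xyz": [0, 0, -0.04], "grip": 240}, {"rot": [0, 0, -0.05], "xyz": [0, 0, -0.065], "grip": 240}, {"rot": [0, 0, -0.05], "xyz": [0, 0, -0.09], "grip": 240}, {"rot": [0, 0, -0.05], "xyz": [0, 0, -0.105], "grip": 240}]' --squeeze 45

```text
clock: 9.73
tool_pos: [0.5927, -0.2379, 0.2006]
eef_rot: [0.66, 0.752, -0.001, 0.0]
contact_force: [0.6, -0.1, -3.8]
opening: 0.157
finger_force: 47.7
```

Request:
carry_out --plan '[{"rot": [0, 0, 0], "xyz": [0, 0, 0], "grip": 240}, {"rot": [0, 0, 0], "xyz": [0, 0, 0], "grip": 240}]'

```text
clock: 9.9
tool_pos: [0.5927, -0.2373, 0.1984]
eef_rot: [0.659, 0.752, -0.001, -0.0]
contact_force: [-0.5, -0.2, -3.7]
opening: 0.154
finger_force: 47.7
```

```bash
python3 - <<'E'
from h import *
go((.5347,.0148,.2,87.2),(.5347,.0148,.2,-92.8)); print(r.get_state()['moment'])
snap('scene','s2.png')
E
```

```text
xyz [0.2575, -0.0246, -0.0017] rotz -1.391
xyz [0.2575, -0.0246, -0.0017] rotz 1.75
pos [0.5927, -0.2373, 0.1984] yaw 7.49 q7 0.45 t 9.9 F [-0.5, -0.2, -3.7] open 0.154 ff 47.7
[-0.04503939  0.06026834 -0.03612743]
```

View pics/s2.png

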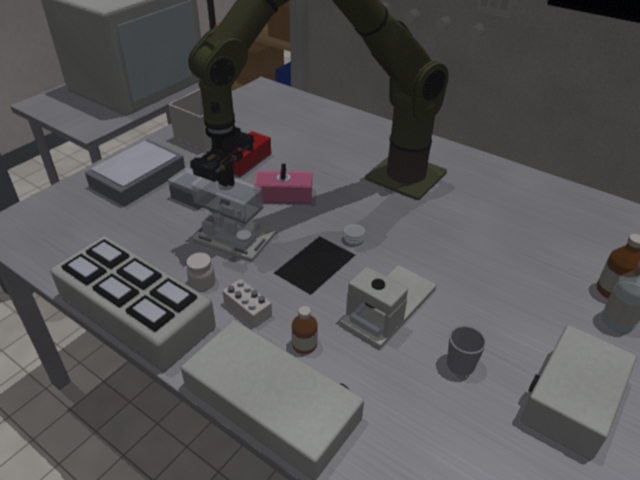

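The hood hangs clear above the chamber at (227,195). The carrier is visible inside at (235,232), and the bystanders are untouched.

Request:
carry_out --plan '[{"rot": [0, 0, -0.04], "xyz": [0.005, 0, 0], "grip": 240}, {"rot": [0, 0, -0.1], "xyz": [0.02, -0.002, 0], "grip": 240}, {"rot": [0, 0, -0.18], "xyz": [0.04, -0.004, 0], "grip": 240}, {"rot": [0, 0, -0.28], "xyz": [0.065, -0.006, 0], "grip": 240}, {"rot": [0, 0, -0.38], "xyz": [0.09, -0.009, 0], "grip": 240}, {"rot": [0, 0, -0.48], "xyz": [0.115, -0.011, 0], "grip": 240}, {"rot": [0, 0, -0.57], "xyz": [0.14, -0.013, 0], "grip": 240}, {"rot": [0, 0, -0.65], "xyz": [0.16, -0.016, 0], "grip": 240}]'

```text
clock: 10.62
tool_pos: [0.5553, -0.0773, 0.1967]
eef_rot: [0.38, 0.925, 0.0, -0.002]
contact_force: [1.0, 0.6, -3.9]
opening: 0.154
finger_force: 47.7
```

```bash
python3 - <<'E'
from h import *
go((.5347,.0148,.2,87.2))
E
```

```text
xyz [0.0795, 0.0509, -0.003] rotz -0.732
pos [0.5553, -0.0773, 0.1967] yaw 45.28 q7 0.71 t 10.6167 F [1.0, 0.6, -3.9] open 0.154 ff 47.7
```

Request:
carry_out --plan '[{"rot": [0, 0, -0.09], "xyz": [0.012, 0.006, 0], "grip": 240}, {"rot": [0, 0, -0.19], "xyz": [0.025, 0.014, 0], "grip": 240}, {"rot": [0, 0, -0.3], "xyz": [0.038, 0.023, 0], "grip": 240}, {"rot": [0, 0, -0.41], "xyz": [0.052, 0.032, 0], "grip": 240}, {"rot": [0, 0, -0.52], "xyz": [0.063, 0.04, 0], "grip": 240}, {"rot": [0, 0, -0.62], "xyz": [0.073, 0.047, 0], "grip": 240}, {"rot": [0, 0, -0.69], "xyz": [0.08, 0.051, 0], "grip": 240}, {"rot": [0, 0, -0.72], "xyz": [0.08, 0.051, 0], "grip": 240}]'

```text
clock: 11.28
tool_pos: [0.5351, 0.0152, 0.197]
eef_rot: [0.03, 1.0, 0.001, -0.002]
contact_force: [-0.4, 0.1, -4.8]
opening: 0.154
finger_force: 47.7
```

Request:
carry_out --plan '[{"rot": [0, 0, 0], "xyz": [0, 0, 0], "grip": 240}, {"rot": [0, 0, 0], "xyz": [0, 0, 0], "grip": 240}]'

```text
clock: 11.45
tool_pos: [0.5363, 0.0115, 0.1974]
eef_rot: [0.035, 0.999, -0.0, -0.001]
contact_force: [0.3, 0.7, -3.3]
opening: 0.152
finger_force: 47.7
```

```bash
python3 - <<'E'
from h import *
go((.5347,.0148,.084,87.2))
t=snap('top','t3.png')
cv2.imwrite('pics/c3.png',cv2.resize(t[185:300,260:440],None,fx=4,fy=4,interpolation=2))
E
```

```text
xyz [0.0016, 0.0033, 0.1134] rotz -0.022
pos [0.5363, 0.0115, 0.1974] yaw 85.95 q7 1.07 t 11.45 F [0.3, 0.7, -3.3] open 0.152 ff 47.7
```

View pics/c3.png

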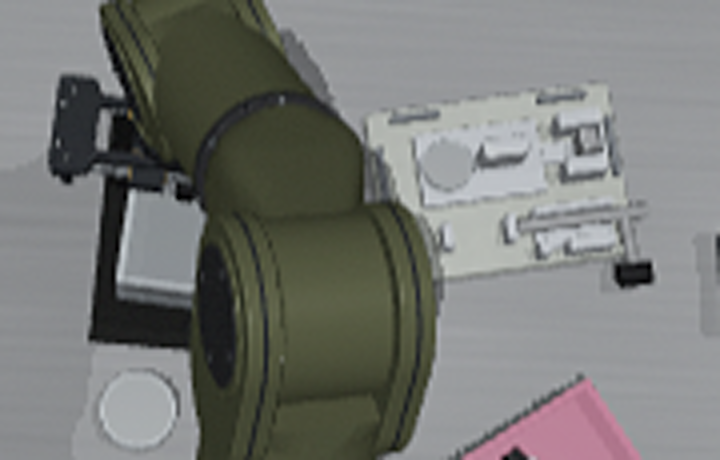

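The crop shows the hood hanging over the mat at (155,245). The bolt is drawn with its handle down at (632,272), and the carrier is in the chamber with its tall grip top near (510,145). Lowering the hood.

Request:
carry_out --plan '[{"rot": [0, 0, -0.02], "xyz": [0.002, 0.003, 0.02], "grip": 240}, {"rot": [0, 0, -0.02], "xyz": [0.002, 0.003, 0.05], "grip": 240}, {"rot": [0, 0, -0.02], "xyz": [0.002, 0.003, 0.08], "grip": 240}, {"rot": [0, 0, -0.02], "xyz": [0.002, 0.003, 0.1], "grip": 240}, {"rot": [0, 0, -0.02], "xyz": [0.002, 0.003, 0.108], "grip": 240}, {"rot": [0, 0, -0.02], "xyz": [0.002, 0.003, 0.112], "grip": 240}, {"rot": [0, 0, -0.02], "xyz": [0.002, 0.003, 0.114], "grip": 240}, {"rot": [0, 0, -0.02], "xyz": [0.002, 0.003, 0.115], "grip": 240}]'

```text
clock: 12.17
tool_pos: [0.5359, 0.0156, 0.0838]
eef_rot: [0.025, 1.0, 0.0, 0.001]
contact_force: [-0.4, -0.1, -4.2]
opening: 0.156
finger_force: 47.7
```

Request:
carry_out --plan '[{"rot": [0, 0, 0], "xyz": [0, 0, 0], "grip": 240}, {"rot": [0, 0, 0], "xyz": [0, 0, 0.001], "grip": 240}]'

```text
clock: 12.33
tool_pos: [0.5359, 0.0157, 0.0832]
eef_rot: [0.025, 1.0, 0.0, 0.001]
contact_force: [-0.1, -0.1, -3.8]
opening: 0.158
finger_force: 47.7
```

Request:
carry_out --plan '[{"rot": [0, 0, 0], "xyz": [0, 0, 0.001], "grip": 240}, {"rot": [0, 0, 0], "xyz": [0, 0, 0.002], "grip": 240}, {"rot": [0, 0, 0], "xyz": [0, 0, 0.002], "grip": 240}]'

```text
clock: 12.58
tool_pos: [0.5358, 0.0158, 0.0823]
eef_rot: [0.024, 1.0, -0.0, 0.001]
contact_force: [-3.3, 0.6, 11.9]
opening: 0.156
finger_force: 48.6
```

Request:
carry_out --plan '[{"rot": [0, 0, 0], "xyz": [0, 0, -0.001], "grip": 190}, {"rot": [0, 0, 0], "xyz": [0, 0, -0.001], "grip": 150}, {"rot": [0, 0, 0], "xyz": [0, 0, -0.001], "grip": 130}, {"rot": [0, 0, 0], "xyz": [0, 0, -0.001], "grip": 130}, {"rot": [0, 0, 0], "xyz": [0, 0, -0.02], "grip": 130}, {"rot": [0, 0, 0], "xyz": [0, 0, -0.05], "grip": 130}, {"rot": [0, 0, 0], "xyz": [0, 0, -0.09], "grip": 120}, {"rot": [0, 0, 0], "xyz": [0, 0, -0.12], "grip": 120}]'

```text
clock: 13.25
tool_pos: [0.5351, 0.0159, 0.2021]
eef_rot: [0.024, 1.0, 0.0, 0.0]
contact_force: [0.6, 0.1, -0.1]
opening: 0.532
finger_force: 0.0
```

```bash
python3 - <<'E'
from h import *
go((.595,-.236,.2,10.8))
# carrier grip top from t3: z=.016+.058
for u,v in [(510,140),(505,150)]: print(onz('top',260+u/4,185+v/4,.074))
E
```

```text
xyz [-0.0721, -0.2487, 0.002] rotz 1.334
pos [0.5351, 0.0159, 0.2021] yaw 87.21 q7 1.07 t 13.25 F [0.6, 0.1, -0.1] open 0.532 ff 0.0
[ 0.60118982 -0.24139611  0.074     ]
[ 0.59295208 -0.23763962  0.074     ]
```

```bash
python3 - <<'E'
from h import *
t=cv2.imread('pics/t3.png')
a=cv2.resize(t[203:238,352:422],None,fx=8,fy=8,interpolation=2)
t=snap('top','t4.png'); b=cv2.resize(t[190:290,270:340],None,fx=3,fy=3,interpolation=2)
o=np.zeros((600,600,3),np.uint8);o[:280,:560]=a;o[290:590,:210]=b
s=snap('scene','s4.png');o[290:590,220:600]=cv2.resize(s[200:300,200:327],None,fx=3,fy=3)[:300,:380]
cv2.imwrite('pics/c4.png',o)
E
```

```text
(no output)
```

View pics/c4.png

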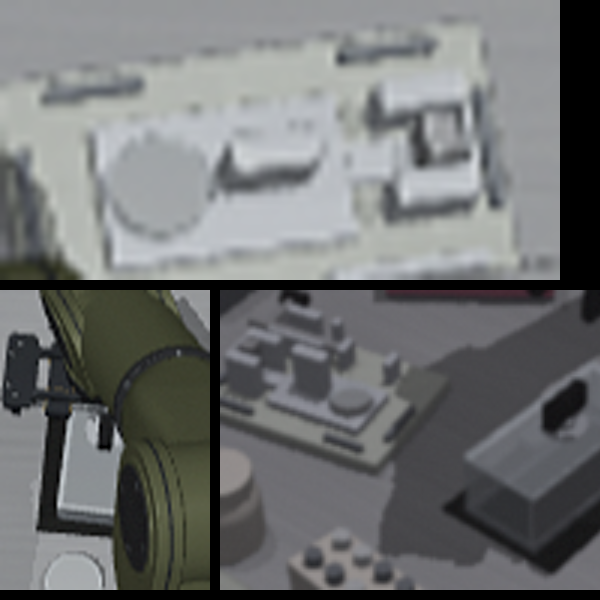

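The crop shows the dish at (372.4,226.4), the grip top at (386.5,221.4) and the tail tab top at (407.3,219.5). The hood stands upright on the mat.

```bash
python3 - <<'E'
from h import *
d=onz('top',372.4,226.4,.038);g=onz('top',386.5,221.4,.074);t=onz('top',407.3,219.5,.061)
print(d,g,t)
e=d-t;y=np.degrees(np.arctan2(e[1],e[0]));print(y,np.hypot(*e[:2]), (t+e*68/110)[:2],g[:2])
go((.595,-.236,.2,10.8))
E
```

```text
[ 0.58692483 -0.19848002  0.038     ] [ 0.59652997 -0.23835301  0.074     ] [ 0.60905848 -0.30551767  0.061     ]
101.68317494497288 0.10930213615807359 [ 0.59537586 -0.23934894] [ 0.59652997 -0.23835301]
xyz [-0.0692, -0.2493, 0.0047] rotz 1.333
pos [0.5381, 0.0164, 0.2045] yaw 87.18 q7 1.07 t 13.35 F [0.5, 0.3, -0.3] open 0.527 ff 0.0
```

Request:
carry_out --plan '[{"rot": [0, 0, 0.12], "xyz": [-0.008, -0.03, 0], "grip": 130}, {"rot": [0, 0, 0.24], "xyz": [-0.016, -0.06, 0], "grip": 130}, {"rot": [0, 0, 0.36], "xyz": [-0.025, -0.09, 0], "grip": 130}, {"rot": [0, 0, 0.48], "xyz": [-0.033, -0.12, 0], "grip": 130}, {"rot": [0, 0, 0.6], "xyz": [-0.042, -0.15, 0], "grip": 130}, {"rot": [0, 0, 0.72], "xyz": [-0.05, -0.18, 0], "grip": 130}, {"rot": [0, 0, 0.84], "xyz": [-0.058, -0.21, 0], "grip": 130}, {"rot": [0, 0, 0.96], "xyz": [-0.066, -0.24, 0], "grip": 130}]'

```text
clock: 14.02
tool_pos: [0.5887, -0.2286, 0.1988]
eef_rot: [0.486, 0.874, -0.0, -0.001]
contact_force: [0.1, 0.4, 0.2]
opening: 0.495
finger_force: 0.0
```

Request:
carry_out --plan '[{"rot": [0, 0, 0.12], "xyz": [0.007, -0.01, 0.02], "grip": 140}, {"rot": [0, 0, 0.24], "xyz": [0.007, -0.01, 0.04], "grip": 140}, {"rot": [0, 0, 0.35], "xyz": [0.007, -0.01, 0.06], "grip": 140}, {"rot": [0, 0, 0.35], "xyz": [0.007, -0.01, 0.08], "grip": 140}, {"rot": [0, 0, 0.35], "xyz": [0.007, -0.01, 0.08], "grip": 140}, {"rot": [0, 0, 0.35], "xyz": [0.007, -0.01, 0.08], "grip": 140}]'

```text
clock: 14.52
tool_pos: [0.5758, -0.2261, 0.1185]
eef_rot: [0.628, 0.778, -0.001, -0.002]
contact_force: [0.2, -0.0, -1.0]
opening: 0.447
finger_force: 0.0
```

```bash
python3 - <<'E'
from h import *
go((.596,-.2388,.037,11.2))
E
```

```text
xyz [-0.0168, 0.0173, 0.0814] rotz 0.017
pos [0.5758, -0.2261, 0.1185] yaw 12.2 q7 0.5 t 14.5167 F [0.2, -0.0, -1.0] open 0.447 ff 0.0
```

Request:
carry_out --plan '[{"rot": [0, 0, 0.017], "xyz": [-0.017, 0.017, 0], "grip": 140}, {"rot": [0, 0, 0.017], "xyz": [-0.017, 0.017, 0.01], "grip": 140}, {"rot": [0, 0, 0.017], "xyz": [-0.017, 0.017, 0.02], "grip": 140}, {"rot": [0, 0, 0.017], "xyz": [-0.017, 0.017, 0.03], "grip": 140}, {"rot": [0, 0, 0.017], "xyz": [-0.017, 0.017, 0.03], "grip": 140}]'

```text
clock: 14.93
tool_pos: [0.595, -0.2386, 0.0879]
eef_rot: [0.635, 0.773, -0.001, -0.002]
contact_force: [-0.4, 0.0, -0.6]
opening: 0.454
finger_force: 0.0
```

```bash
python3 - <<'E'
from h import *
go((.596,-.2388,.037,11.2))
E
```

```text
xyz [-0.0006, 0.0011, 0.0509] rotz 0.0
pos [0.595, -0.2386, 0.0879] yaw 11.21 q7 0.49 t 14.9333 F [-0.4, 0.0, -0.6] open 0.454 ff 0.0
```

Request:
carry_out --plan '[{"rot": [0, 0, 0], "xyz": [0, 0.001, 0.025], "grip": 140}, {"rot": [0, 0, 0], "xyz": [0, 0.001, 0.045], "grip": 140}, {"rot": [0, 0, 0], "xyz": [0, 0.001, 0.051], "grip": 140}, {"rot": [0, 0, 0], "xyz": [0, 0.001, 0.051], "grip": 240}, {"rot": [0, 0, 0], "xyz": [0, 0.001, 0.051], "grip": 240}, {"rot": [0, 0, 0], "xyz": [0, 0.001, 0.051], "grip": 240}, {"rot": [0, 0, 0], "xyz": [0, 0.001, 0.051], "grip": 240}, {"rot": [0, 0, 0], "xyz": [0, 0.001, 0.051], "grip": 240}]' --squeeze 8

```text
clock: 15.6
tool_pos: [0.5988, -0.2398, 0.0404]
eef_rot: [0.635, 0.773, 0.0, 0.001]
contact_force: [-0.4, -0.5, 2.9]
opening: 0.159
finger_force: 8.0
```

Request:
carry_out --plan '[{"rot": [0, 0, 0], "xyz": [0, 0, 0], "grip": 240}, {"rot": [0, 0, 0], "xyz": [0, 0, 0], "grip": 240}]' --squeeze 40

```text
clock: 15.77
tool_pos: [0.5988, -0.2398, 0.0404]
eef_rot: [0.635, 0.773, 0.0, 0.001]
contact_force: [-1.2, -0.3, 6.1]
opening: 0.153
finger_force: 40.0
```

Request:
carry_out --plan '[{"rot": [0, 0, 0], "xyz": [0, 0, -0.006], "grip": 240}, {"rot": [0, 0, 0], "xyz": [0, 0, -0.018], "grip": 240}, {"rot": [0, 0, 0], "xyz": [0, 0, -0.035], "grip": 240}, {"rot": [0, 0, 0], "xyz": [0, 0, -0.06], "grip": 240}, {"rot": [0, 0, 0], "xyz": [0, 0, -0.09], "grip": 240}, {"rot": [0, 0, 0], "xyz": [0, 0, -0.12], "grip": 240}, {"rot": [0, 0, 0], "xyz": [0, 0, -0.14], "grip": 240}, {"rot": [0, 0, 0], "xyz": [0, 0, -0.15], "grip": 240}]'

```text
clock: 16.43
tool_pos: [0.5996, -0.24, 0.193]
eef_rot: [0.635, 0.773, 0.001, 0.003]
contact_force: [0.5, -0.0, -2.6]
opening: 0.159
finger_force: 40.0
```

Request:
carry_out --plan '[{"rot": [0, 0, 0], "xyz": [0, 0, -0.15], "grip": 240}, {"rot": [0, 0, 0], "xyz": [0, 0, -0.15], "grip": 240}]'

```text
clock: 16.6
tool_pos: [0.596, -0.2385, 0.2717]
eef_rot: [0.635, 0.773, -0.001, -0.003]
contact_force: [0.9, -1.4, -1.7]
opening: 0.155
finger_force: 40.0
```

```bash
cat >> h.py <<'E'
D=np.array([.5806,.2557]);DY=np.radians(-2.8)
def dw(x,y): c,s=np.cos(DY),np.sin(DY); return D+[c*x-s*y,s*x+c*y]
E
python3 - <<'E'
from h import *
print(dw(-.08,0))
go((.55,.0,.2,-45),(*dw(-.08,0),.2,-92.8)); s=r.get_state();print(s['q'].round(2),s['moment'])
E
```

```text
[0.50069551 0.25960798]
xyz [0.2427, 0.0015, 0.0725] rotz 0.981
xyz [0.5069, 0.0036, 0.0734] rotz 1.815
pos [0.596, -0.2385, 0.2717] yaw 11.2 q7 0.5 t 16.6 F [0.9, -1.4, -1.7] open 0.155 ff 40.0
[ 0.31  0.68 -0.    1.47  0.    1.    0.5 ] [-0.10352754 -0.04650946 -0.02667906]
```

Request:
carry_out --plan '[{"rot": [0, 0, 0.05], "xyz": [0.01, 0, 0], "grip": 240}, {"rot": [0, 0, 0.13], "xyz": [0.03, 0, 0.005], "grip": 240}, {"rot": [0, 0, 0.23], "xyz": [0.055, 0, 0.01], "grip": 240}, {"rot": [0, 0, 0.34], "xyz": [0.085, 0.001, 0.015], "grip": 240}, {"rot": [0, 0, 0.45], "xyz": [0.115, 0.001, 0.02], "grip": 240}, {"rot": [0, 0, 0.56], "xyz": [0.145, 0.001, 0.025], "grip": 240}, {"rot": [0, 0, 0.67], "xyz": [0.175, 0.001, 0.03], "grip": 240}, {"rot": [0, 0, 0.78], "xyz": [0.205, 0.001, 0.035], "grip": 240}]'

```text
clock: 17.27
tool_pos: [0.5583, -0.0366, 0.2369]
eef_rot: [0.882, 0.471, -0.0, -0.0]
contact_force: [1.1, 0.2, -1.7]
opening: 0.158
finger_force: 40.0
```

```bash
python3 - <<'E'
from h import *
go((*dw(-.08,0),.2,-92.8))
E
```

```text
xyz [0.214, -0.2128, 0.0371] rotz 1.029
pos [0.5583, -0.0366, 0.2369] yaw -33.83 q7 -0.41 t 17.2667 F [1.1, 0.2, -1.7] open 0.158 ff 40.0
```

Request:
carry_out --plan '[{"rot": [0, 0, 0.12], "xyz": [0.022, -0.022, 0.003], "grip": 240}, {"rot": [0, 0, 0.24], "xyz": [0.045, -0.045, 0.006], "grip": 240}, {"rot": [0, 0, 0.36], "xyz": [0.07, -0.07, 0.01], "grip": 240}, {"rot": [0, 0, 0.48], "xyz": [0.095, -0.095, 0.015], "grip": 240}, {"rot": [0, 0, 0.6], "xyz": [0.12, -0.12, 0.02], "grip": 240}, {"rot": [0, 0, 0.72], "xyz": [0.145, -0.145, 0.025], "grip": 240}, {"rot": [0, 0, 0.83], "xyz": [0.168, -0.168, 0.03], "grip": 240}, {"rot": [0, 0, 0.92], "xyz": [0.188, -0.188, 0.035], "grip": 240}]'

```text
clock: 17.93
tool_pos: [0.5048, 0.2254, 0.2017]
eef_rot: [1.0, 0.031, -0.001, -0.0]
contact_force: [-0.9, 0.0, -2.0]
opening: 0.151
finger_force: 40.0
```

```bash
python3 - <<'E'
from h import *
go((*dw(-.08,0),.2,-92.8))
E
```

```text
xyz [-0.0019, -0.0344, 0.0017] rotz 0.112
pos [0.5048, 0.2254, 0.2017] yaw -86.39 q7 -1.5 t 17.9333 F [-0.9, 0.0, -2.0] open 0.151 ff 40.0
```

Request:
carry_out --plan '[{"rot": [0, 0, 0.06], "xyz": [-0.001, -0.018, 0.001], "grip": 240}, {"rot": [0, 0, 0.11], "xyz": [-0.002, -0.03, 0.001], "grip": 240}, {"rot": [0, 0, 0.11], "xyz": [-0.002, -0.034, 0.001], "grip": 240}, {"rot": [0, 0, 0.11], "xyz": [-0.002, -0.034, 0.001], "grip": 240}, {"rot": [0, 0, 0.11], "xyz": [-0.002, -0.034, 0.001], "grip": 240}]'

```text
clock: 18.35
tool_pos: [0.5022, 0.2552, 0.2014]
eef_rot: [1.0, -0.022, -0.0, 0.0]
contact_force: [-0.4, 0.4, -2.8]
opening: 0.158
finger_force: 40.0
```

```bash
python3 - <<'E'
from h import *
go((*dw(-.08,0),.07,-92.8),(*dw(-.08,0),.0444,-92.8))
t=snap('top','t5.png'); a=cv2.resize(t[170:290,190:300],None,fx=4,fy=4,interpolation=2)
s=snap('scene','s5.png'); b=cv2.resize(s[200:350,310:460],None,fx=2.4,fy=2.4,interpolation=2)
o=np.zeros((480,800,3),np.uint8);o[:,:440]=a;o[:360,440:]=b;cv2.imwrite('pics/c5.png',o)
for z in(.02,): print([proj('top',[*dw(*p),z]).round(1).tolist() for p in[(-.16,-.06),(-.16,.06)]])
print([proj('top',[*dw(*p),.13]).round(1).tolist() for p in[(0,-.06),(0,.06),(.075,.06),(.075,-.06)]])
E
```

```text
xyz [-0.0017, -0.0045, 0.1314] rotz 0.005
xyz [-0.0017, -0.0045, 0.157] rotz 0.005
pos [0.5022, 0.2552, 0.2014] yaw -92.5 q7 -1.63 t 18.35 F [-0.4, 0.4, -2.8] open 0.158 ff 40.0
[[243.3, 273.8], [205.7, 270.2]]
[[246.1, 216.5], [206.8, 212.8], [210.0, 189.2], [248.9, 192.8]]
```

View pics/c5.png

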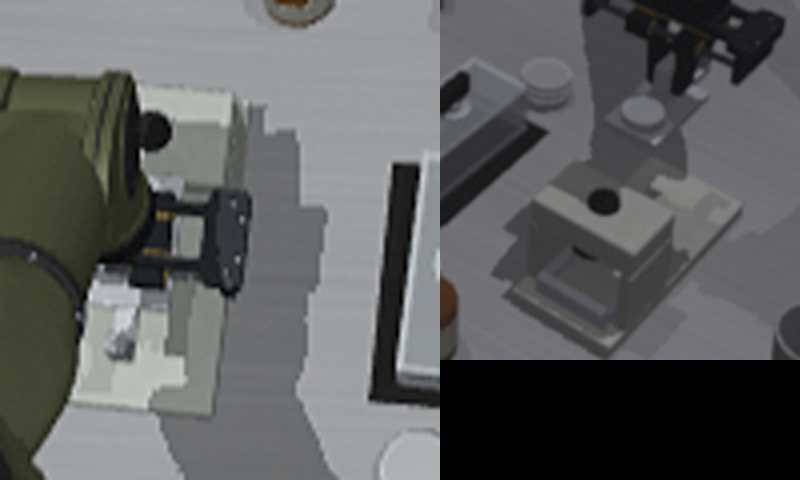

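The dock model's projected corners match the picture, and the carrier hangs level over the apron. Lowering it.

Request:
carry_out --plan '[{"rot": [0, 0, 0.005], "xyz": [-0.002, -0.004, 0.03], "grip": 240}, {"rot": [0, 0, 0.005], "xyz": [-0.002, -0.004, 0.065], "grip": 240}, {"rot": [0, 0, 0.005], "xyz": [-0.002, -0.004, 0.1], "grip": 240}, {"rot": [0, 0, 0.005], "xyz": [-0.002, -0.004, 0.13], "grip": 240}, {"rot": [0, 0, 0.005], "xyz": [-0.002, -0.004, 0.145], "grip": 240}, {"rot": [0, 0, 0.005], "xyz": [-0.002, -0.004, 0.15], "grip": 240}, {"rot": [0, 0, 0.005], "xyz": [-0.002, -0.004, 0.152], "grip": 240}, {"rot": [0, 0, 0.005], "xyz": [-0.002, -0.004, 0.152], "grip": 240}]'

```text
clock: 19.12
tool_pos: [0.5014, 0.2596, 0.0501]
eef_rot: [1.0, -0.025, 0.001, -0.0]
contact_force: [0.7, -0.4, -2.7]
opening: 0.154
finger_force: 40.0
```

Request:
carry_out --plan '[{"rot": [0, 0, 0], "xyz": [0, 0, 0], "grip": 240}, {"rot": [0, 0, 0], "xyz": [0, 0, 0.001], "grip": 240}]'

```text
clock: 19.28
tool_pos: [0.5016, 0.2606, 0.0499]
eef_rot: [1.0, -0.025, 0.001, -0.001]
contact_force: [0.0, -0.6, -1.9]
opening: 0.158
finger_force: 40.0
```

```bash
python3 - <<'E'
from h import *
go((*dw(-.08,0),.0444,-92.8))
E
```

```text
xyz [-0.0009, 0.001, 0.0055] rotz -0.0
pos [0.5016, 0.2606, 0.0499] yaw -92.82 q7 -1.49 t 19.2833 F [0.0, -0.6, -1.9] open 0.158 ff 40.0
```

Request:
carry_out --plan '[{"rot": [0, 0, 0], "xyz": [0, 0, 0.002], "grip": 240}, {"rot": [0, 0, 0], "xyz": [0, 0, 0.004], "grip": 240}, {"rot": [0, 0, 0], "xyz": [0, 0, 0.005], "grip": 240}, {"rot": [0, 0, 0], "xyz": [0, 0, 0.005], "grip": 240}]'

```text
clock: 19.62
tool_pos: [0.5007, 0.2606, 0.0444]
eef_rot: [1.0, -0.025, 0.0, -0.001]
contact_force: [-1.1, 0.5, 5.8]
opening: 0.153
finger_force: 40.0
```

Request:
carry_out --plan '[{"rot": [0, 0, 0], "xyz": [0, 0, 0], "grip": 180}, {"rot": [0, 0, 0], "xyz": [0, 0, 0], "grip": 150}, {"rot": [0, 0, 0], "xyz": [0, 0, 0], "grip": 150}, {"rot": [0, 0, 0], "xyz": [0, 0, 0], "grip": 150}, {"rot": [0, 0, 0], "xyz": [0, 0, -0.02], "grip": 150}, {"rot": [0, 0, 0], "xyz": [0, 0, -0.05], "grip": 150}, {"rot": [0, 0, 0], "xyz": [0, 0, -0.07], "grip": 150}, {"rot": [0, 0, 0], "xyz": [0, 0, -0.07], "grip": 150}]'

```text
clock: 20.28
tool_pos: [0.5029, 0.2607, 0.1169]
eef_rot: [1.0, -0.025, 0.003, -0.001]
contact_force: [0.3, 0.3, 0.2]
opening: 0.418
finger_force: 0.0
```

```bash
python3 - <<'E'
from h import *
go((*dw(-.148,.0),.1,-92.8))
t=snap('top','t6.png'); a=cv2.resize(t[200:280,190:270],None,fx=6,fy=6,interpolation=2)
s=snap('scene','s6.png'); b=cv2.resize(s[250:350,330:450],None,fx=2.5,fy=2.5,interpolation=2)
o=np.zeros((480,780,3),np.uint8);o[:,:480]=a;o[:250,480:]=b;cv2.imwrite('pics/c6.png',o)
for p in ((-.148,0,.065),): print(proj('top',[*dw(*p[:2]),p[2]]),proj('scene',[*dw(*p[:2]),p[2]]))
E
```

```text
xyz [-0.0702, 0.0013, 0.0165] rotz -0.001
pos [0.5029, 0.2607, 0.1169] yaw -92.84 q7 -1.55 t 20.2833 F [0.3, 0.3, 0.2] open 0.418 ff 0.0
[223.16326076 265.94871581] [414.2305365  262.69821901]
```

View pics/c6.png

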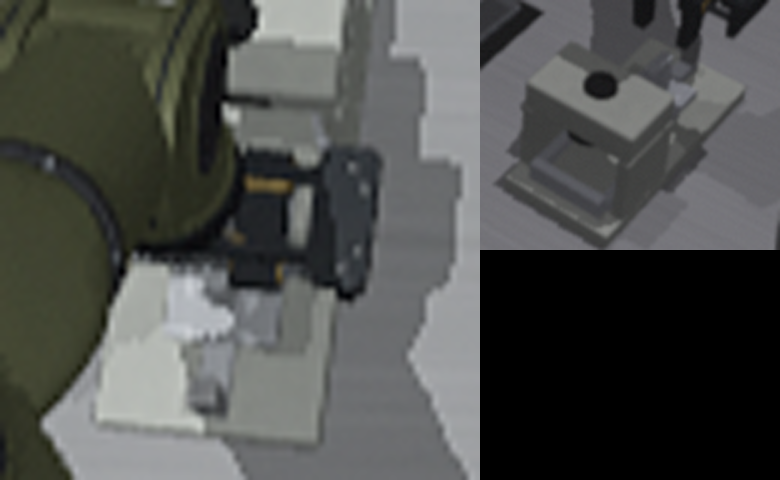

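The carrier stands on the apron with its tail tab near pixel (224,266), as predicted. Moving over the tail.

Request:
carry_out --plan '[{"rot": [0, 0, 0], "xyz": [-0.025, 0.001, 0], "grip": 150}, {"rot": [0, 0, 0], "xyz": [-0.055, 0.001, 0], "grip": 150}, {"rot": [0, 0, 0], "xyz": [-0.07, 0.001, 0], "grip": 150}, {"rot": [0, 0, 0], "xyz": [-0.07, 0.001, 0.015], "grip": 150}, {"rot": [0, 0, 0], "xyz": [-0.07, 0.001, 0.015], "grip": 150}, {"rot": [0, 0, 0], "xyz": [-0.07, 0.001, 0.015], "grip": 150}]'

```text
clock: 20.88
tool_pos: [0.4299, 0.2623, 0.0974]
eef_rot: [1.0, -0.025, -0.001, 0.001]
contact_force: [-0.5, -0.6, 0.4]
opening: 0.413
finger_force: 0.0
```

```bash
python3 - <<'E'
from h import *
go((*dw(-.149,.0),.036,-92.8))
E
```

```text
xyz [0.002, -0.0008, 0.0614] rotz -0.001
pos [0.4299, 0.2623, 0.0974] yaw -92.83 q7 -1.52 t 20.8833 F [-0.5, -0.6, 0.4] open 0.413 ff 0.0
```

Request:
carry_out --plan '[{"rot": [0, 0, 0], "xyz": [0.002, -0.001, 0.025], "grip": 150}, {"rot": [0, 0, 0], "xyz": [0.002, -0.001, 0.05], "grip": 150}, {"rot": [0, 0, 0], "xyz": [0.002, -0.001, 0.061], "grip": 150}, {"rot": [0, 0, 0], "xyz": [0.002, -0.001, 0.061], "grip": 200}, {"rot": [0, 0, 0], "xyz": [0.002, -0.001, 0.061], "grip": 240}, {"rot": [0, 0, 0], "xyz": [0.002, -0.001, 0.061], "grip": 240}, {"rot": [0, 0, 0], "xyz": [0.002, -0.001, 0.061], "grip": 240}, {"rot": [0, 0, 0], "xyz": [0.002, -0.001, 0.061], "grip": 240}]' --squeeze 12

```text
clock: 21.55
tool_pos: [0.4333, 0.2639, 0.0383]
eef_rot: [1.0, -0.025, 0.001, -0.0]
contact_force: [1.1, 0.6, -1.7]
opening: 0.179
finger_force: 12.0
```

Request:
carry_out --plan '[{"rot": [0, 0, 0], "xyz": [0, 0, 0], "grip": 240}, {"rot": [0, 0, 0], "xyz": [0, 0, 0], "grip": 240}]' --squeeze 20

```text
clock: 21.72
tool_pos: [0.4332, 0.2639, 0.0382]
eef_rot: [1.0, -0.025, 0.001, -0.0]
contact_force: [0.6, -0.4, 4.4]
opening: 0.183
finger_force: 20.0
```

```bash
python3 - <<'E'
from h import *
go((*dw(-.148,.0),.036,-92.8),(*dw(-.058,.0),.036,-92.8))
E
```

```text
xyz [-0.0004, 0.001, 0.0022] rotz -0.0
xyz [0.0896, 0.0009, 0.0024] rotz -0.0
pos [0.4332, 0.2639, 0.0382] yaw -92.82 q7 -1.46 t 21.7167 F [0.6, -0.4, 4.4] open 0.183 ff 20.0
```

Request:
carry_out --plan '[{"rot": [0, 0, 0], "xyz": [0.004, 0, 0], "grip": 240}, {"rot": [0, 0, 0], "xyz": [0.012, 0, 0], "grip": 240}, {"rot": [0, 0, 0], "xyz": [0.022, 0, 0], "grip": 240}, {"rot": [0, 0, 0], "xyz": [0.032, 0.001, 0], "grip": 240}, {"rot": [0, 0, 0], "xyz": [0.042, 0.001, 0], "grip": 240}, {"rot": [0, 0, 0], "xyz": [0.052, 0.001, 0], "grip": 240}, {"rot": [0, 0, 0], "xyz": [0.06, 0.001, 0], "grip": 240}, {"rot": [0, 0, 0], "xyz": [0.066, 0.001, 0], "grip": 240}]'

```text
clock: 22.38
tool_pos: [0.4941, 0.2602, 0.0381]
eef_rot: [1.0, -0.024, -0.005, -0.001]
contact_force: [-10.3, 0.6, 14.7]
opening: 0.186
finger_force: 20.0
```

Request:
carry_out --plan '[{"rot": [0, 0, 0], "xyz": [0.006, 0, 0], "grip": 240}, {"rot": [0, 0, 0], "xyz": [0.012, 0, 0], "grip": 240}, {"rot": [0, 0, 0], "xyz": [0.016, 0, 0], "grip": 240}, {"rot": [0, 0, 0], "xyz": [0.018, 0, 0], "grip": 240}]'

```text
clock: 22.72
tool_pos: [0.5123, 0.2593, 0.0381]
eef_rot: [1.0, -0.024, -0.004, -0.001]
contact_force: [-10.0, -0.8, 14.2]
opening: 0.184
finger_force: 20.0
```

```bash
python3 - <<'E'
from h import *
go((*dw(-.058,.0),.036,-92.8))
E
```

```text
xyz [0.0104, 0.0003, 0.002] rotz 0.001
pos [0.5123, 0.2593, 0.0381] yaw -92.74 q7 -1.48 t 22.7167 F [-10.0, -0.8, 14.2] open 0.184 ff 20.0
```

Request:
carry_out --plan '[{"rot": [0, 0, 0], "xyz": [0.003, 0, -0.001], "grip": 240}, {"rot": [0, 0, 0], "xyz": [0.006, 0, -0.001], "grip": 240}, {"rot": [0, 0, 0], "xyz": [0.009, 0, -0.001], "grip": 240}, {"rot": [0, 0, 0], "xyz": [0.011, 0, -0.001], "grip": 240}, {"rot": [0, 0, 0], "xyz": [0.011, 0, -0.001], "grip": 240}]'

```text
clock: 23.13
tool_pos: [0.5201, 0.259, 0.0381]
eef_rot: [1.0, -0.024, -0.008, -0.001]
contact_force: [-15.1, 0.5, 13.5]
opening: 0.187
finger_force: 20.0
```

```bash
python3 - <<'E'
from h import *
go((*dw(-.058,.0),.036,-92.8))
E
```

```text
xyz [0.0026, 0.0004, 0.002] rotz 0.002
pos [0.5201, 0.259, 0.0381] yaw -92.71 q7 -1.49 t 23.1333 F [-15.1, 0.5, 13.5] open 0.187 ff 20.0
```

Request:
carry_out --plan '[{"rot": [0, 0, 0], "xyz": [0.002, 0, -0.001], "grip": 240}, {"rot": [0, 0, 0], "xyz": [0.004, 0, -0.001], "grip": 240}, {"rot": [0, 0, 0], "xyz": [0.004, 0, -0.001], "grip": 240}, {"rot": [0, 0, 0], "xyz": [0.004, 0, -0.001], "grip": 240}]'

```text
clock: 23.47
tool_pos: [0.5204, 0.2594, 0.0381]
eef_rot: [1.0, -0.023, -0.011, -0.001]
contact_force: [-18.3, 1.6, 10.7]
opening: 0.178
finger_force: 20.0
```

```bash
python3 - <<'E'
from h import *
go((*dw(-.058,.0),.036,-92.8))
E
```

```text
xyz [0.0023, 0.0007, 0.002] rotz 0.003
pos [0.5204, 0.2594, 0.0381] yaw -92.65 q7 -1.49 t 23.4667 F [-18.3, 1.6, 10.7] open 0.178 ff 20.0
```

The carrier seems to have met the stop about 2 mm short of my estimate. I'll release it and push from behind the tail with shut fingers, to let it align and confirm it is home.

Request:
carry_out --plan '[{"rot": [0, 0, 0], "xyz": [-0.003, 0, 0], "grip": 180}, {"rot": [0, 0, 0], "xyz": [-0.003, 0, 0], "grip": 150}, {"rot": [0, 0, 0], "xyz": [-0.003, 0, 0], "grip": 150}, {"rot": [0, 0, 0], "xyz": [-0.003, 0, 0], "grip": 150}, {"rot": [0, 0, 0], "xyz": [-0.003, 0, -0.03], "grip": 150}, {"rot": [0, 0, 0], "xyz": [-0.003, 0, -0.05], "grip": 150}, {"rot": [0, 0, 0], "xyz": [-0.035, 0, -0.05], "grip": 255}, {"rot": [0, 0, 0], "xyz": [-0.045, 0, -0.05], "grip": 255}]'

```text
clock: 24.13
tool_pos: [0.485, 0.2602, 0.0905]
eef_rot: [1.0, -0.025, -0.0, -0.0]
contact_force: [-1.6, -0.8, 0.3]
opening: 0.286
finger_force: 0.0
```

Request:
carry_out --plan '[{"rot": [0, 0, 0], "xyz": [0, 0, 0], "grip": 255}, {"rot": [0, 0, 0], "xyz": [0, 0, 0], "grip": 255}, {"rot": [0, 0, 0], "xyz": [0, 0, 0], "grip": 255}, {"rot": [0, 0, 0], "xyz": [0, 0, 0], "grip": 255}]'

```text
clock: 24.47
tool_pos: [0.4881, 0.2597, 0.0894]
eef_rot: [1.0, -0.025, 0.001, 0.0]
contact_force: [-0.1, 0.2, -0.7]
opening: 0.007
finger_force: 0.0
```

```bash
python3 - <<'E'
from h import *
go((*dw(-.105,.0),.042,-92.8),(*dw(-.074,.0),.042,-92.8))
t=snap('top','t7.png'); a=cv2.resize(t[180:290,190:345],None,fx=3.6,fy=3.6,interpolation=2)
s=snap('scene','s7.png'); b=cv2.resize(s[250:350,330:450],None,fx=2,fy=2,interpolation=2)
c=cv2.resize(s[220:300,260:360],None,fx=2,fy=2,interpolation=2)
o=np.zeros((400,800,3),np.uint8);o[:396,:558]=a;o[:200,560:]=b;o[220:380,560:760]=c;cv2.imwrite('pics/c7.png',o)
print(proj('top',[*dw(-.058,0),.065]))
E
```

```text
xyz [-0.0126, -0.0005, 0.0474] rotz -0.001
xyz [0.0184, -0.0006, 0.0474] rotz -0.001
pos [0.4881, 0.2597, 0.0894] yaw -92.86 q7 -1.52 t 24.4667 F [-0.1, 0.2, -0.7] open 0.007 ff 0.0
[226.70005487 237.64085142]
```

View pics/c7.png

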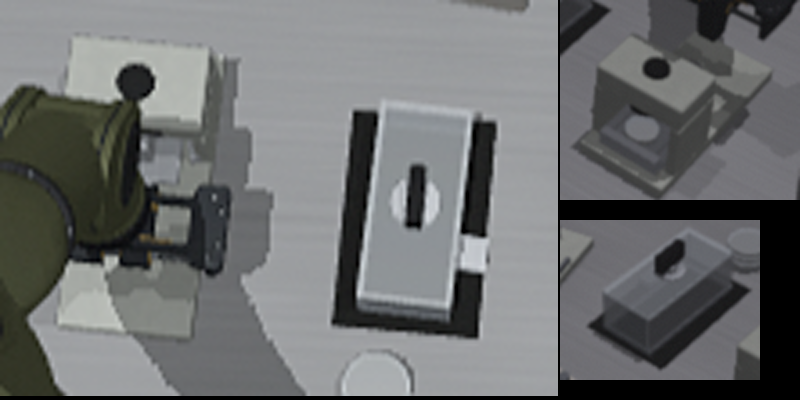

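The dish sits deep under the bridge (inset at (640,128)). The hood is centred on the mat with its tap along its long side. I'll measure the tap angle against the hood precisely.

```bash
python3 - <<'E'
from h import *
t=cv2.imread('pics/t7.png');g=cv2.cvtColor(t,6)
m=np.zeros_like(g);m[220:246,298:312]=(g[220:246,298:312]<80)*255
cs,_=cv2.findContours(m,0,1);k=max(cs,key=cv2.contourArea);rc=cv2.minAreaRect(k);print(rc)
ys,xs=np.nonzero(m);w=80-g[m>0].astype(float)
c=np.array([np.average(xs,weights=w),np.average(ys,weights=w)]);V=np.cov(np.c_[xs,ys].T,aweights=w);d=np.linalg.eigh(V)[1][:,1]
a,b=[onz('top',*(c+s*d*9),.11)[:2] for s in(1,-1)];print('bar',np.degrees(np.arctan2(*(b-a)[::-1]))%180,(a+b)/2,d)
# hood long edges: sub-pixel boundary of bright hood against dark mat, per row
L=[];Rr=[]
for v in range(215,260):
    row=g[v].astype(float)
    for lo,hi,S in((287,301,L),(308,325,Rr)):
        x=np.arange(lo,hi);gr=np.gradient(row[lo:hi]); gr=np.maximum(gr,0) if S is L else np.maximum(-gr,0)
        if gr.max()>20:
            i=gr.argmax();sl=slice(max(i-1,0),i+2);S.append((np.average(x[sl],weights=gr[sl]),v))
for n,S in(('L',L),('R',Rr)):
    S=np.array(S);f=cv2.fitLine(S.astype(np.float32),cv2.DIST_HUBER,0,.01,.01).ravel()
    for z in(.072,):
        a,b=[onz('top',f[2]+s*f[0]*20,f[3]+s*f[1]*20,z)[:2] for s in(1,-1)];print(n,len(S),np.degrees(np.arctan2(*(b-a)[::-1]))%180,(a+b)/2)
E
```

```text
((305.0, 234.5), (17.0, 4.0), 90.0)
bar 178.03137575140357 [0.53474234 0.0142878 ] [-0.08287097  0.99656029]
L 45 175.8150103224774 [0.5202016  0.05725849]
R 43 175.85602328783935 [ 0.56102995 -0.02843693]
```

The tap reads about 1.53–1.55 rad, so I'll nudge it onto its stop afterwards. First the push on the tail.

Request:
carry_out --plan '[{"rot": [0, 0, 0], "xyz": [-0.013, 0, 0], "grip": 255}, {"rot": [0, 0, 0], "xyz": [-0.013, 0, 0.02], "grip": 255}, {"rot": [0, 0, 0], "xyz": [-0.013, 0, 0.047], "grip": 255}, {"rot": [0, 0, 0], "xyz": [-0.005, 0, 0.047], "grip": 255}, {"rot": [0, 0, 0], "xyz": [0.005, 0, 0.047], "grip": 255}, {"rot": [0, 0, 0], "xyz": [0.011, 0, 0.047], "grip": 255}, {"rot": [0, 0, 0], "xyz": [0.014, 0, 0.047], "grip": 255}, {"rot": [0, 0, 0], "xyz": [0.016, 0, 0.047], "grip": 255}]'

```text
clock: 25.23
tool_pos: [0.5037, 0.2591, 0.0432]
eef_rot: [1.0, -0.025, 0.001, -0.0]
contact_force: [0.8, -0.3, -0.4]
opening: 0.004
finger_force: 0.0
```

Request:
carry_out --plan '[{"rot": [0, 0, 0], "xyz": [0.002, 0, 0], "grip": 255}, {"rot": [0, 0, 0], "xyz": [0.002, 0, 0], "grip": 255}, {"rot": [0, 0, 0], "xyz": [0.002, 0, 0], "grip": 255}]'

```text
clock: 25.48
tool_pos: [0.5042, 0.2593, 0.0427]
eef_rot: [1.0, -0.024, -0.0, -0.0]
contact_force: [-0.8, 0.9, -0.4]
opening: 0.004
finger_force: 0.0
```

```bash
python3 - <<'E'
from h import *
go((*dw(-.074,.0),.042,-92.8))
E
```

```text
xyz [0.0025, -0.0002, 0.0007] rotz -0.0
pos [0.5042, 0.2593, 0.0427] yaw -92.8 q7 -1.48 t 25.4833 F [-0.8, 0.9, -0.4] open 0.004 ff 0.0
```

No contact yet, so I'll go on pushing in small steps.

Request:
carry_out --plan '[{"rot": [0, 0, 0], "xyz": [0.002, 0, 0], "grip": 255}, {"rot": [0, 0, 0], "xyz": [0.004, 0, 0], "grip": 255}, {"rot": [0, 0, 0], "xyz": [0.005, 0, 0], "grip": 255}, {"rot": [0, 0, 0], "xyz": [0.005, 0, 0], "grip": 255}]'

```text
clock: 25.82
tool_pos: [0.5056, 0.2592, 0.0422]
eef_rot: [1.0, -0.024, -0.004, -0.0]
contact_force: [-6.9, 0.3, 5.5]
opening: 0.007
finger_force: 3.4
```

Request:
carry_out --plan '[{"rot": [0, 0, 0], "xyz": [0.001, 0, 0], "grip": 255}, {"rot": [0, 0, 0], "xyz": [0.002, 0, 0], "grip": 255}, {"rot": [0, 0, 0], "xyz": [0.002, 0, 0], "grip": 255}]'

```text
clock: 26.07
tool_pos: [0.5057, 0.2592, 0.042]
eef_rot: [1.0, -0.024, -0.006, -0.0]
contact_force: [-9.2, -0.4, 7.1]
opening: 0.008
finger_force: 4.9
```

Request:
carry_out --plan '[{"rot": [0, 0, 0], "xyz": [0.001, 0, 0], "grip": 255}, {"rot": [0, 0, 0], "xyz": [0.002, 0, 0], "grip": 255}, {"rot": [0, 0, 0], "xyz": [0.002, 0, 0], "grip": 255}]'

```text
clock: 26.32
tool_pos: [0.5059, 0.2592, 0.042]
eef_rot: [1.0, -0.023, -0.008, -0.0]
contact_force: [-12.3, 0.4, 10.1]
opening: 0.003
finger_force: 6.5
```

The carrier is hard against the stop: 12 N with no motion, about 1 mm from the predicted spot. Backing off and going to the tap.

Request:
carry_out --plan '[{"rot": [0, 0, 0], "xyz": [-0.01, 0, 0], "grip": 255}, {"rot": [0, 0, 0], "xyz": [-0.025, 0, 0], "grip": 255}, {"rot": [0, 0, 0], "xyz": [-0.025, 0, -0.04], "grip": 200}, {"rot": [0, 0, 0], "xyz": [-0.025, 0, -0.08], "grip": 150}, {"rot": [0, 0, 0], "xyz": [-0.025, 0, -0.11], "grip": 140}, {"rot": [0, 0, 0], "xyz": [-0.025, 0.02, -0.13], "grip": 140}, {"rot": [0, 0, 0], "xyz": [-0.025, 0.06, -0.13], "grip": 140}, {"rot": [0, 0, 0], "xyz": [-0.025, 0.1, -0.13], "grip": 140}]'

```text
clock: 26.98
tool_pos: [0.4846, 0.1607, 0.1738]
eef_rot: [1.0, -0.022, 0.002, -0.001]
contact_force: [0.8, -0.6, -0.8]
opening: 0.435
finger_force: 0.0
```

```bash
python3 - <<'E'
from h import *
go((.535,.0150,.15,-92.2))
E
```

```text
xyz [0.0567, 0.1434, 0.0238] rotz -0.006
pos [0.4846, 0.1607, 0.1738] yaw -92.55 q7 -1.41 t 26.9833 F [0.8, -0.6, -0.8] open 0.435 ff 0.0
```

Request:
carry_out --plan '[{"rot": [0, 0, 0], "xyz": [0.012, 0.035, 0], "grip": 140}, {"rot": [0, 0, 0], "xyz": [0.027, 0.07, 0], "grip": 140}, {"rot": [0, 0, 0], "xyz": [0.042, 0.105, 0], "grip": 140}, {"rot": [0, 0, 0], "xyz": [0.053, 0.135, 0], "grip": 140}, {"rot": [0, 0, 0], "xyz": [0.057, 0.143, 0.015], "grip": 140}, {"rot": [0, 0, 0], "xyz": [0.057, 0.143, 0.024], "grip": 140}, {"rot": [0, 0, 0], "xyz": [0.057, 0.143, 0.024], "grip": 140}, {"rot": [0, 0, 0], "xyz": [0.057, 0.143, 0.024], "grip": 140}]'

```text
clock: 27.65
tool_pos: [0.5324, 0.0162, 0.1477]
eef_rot: [1.0, -0.024, -0.001, -0.001]
contact_force: [0.1, 0.7, 0.1]
opening: 0.455
finger_force: 0.0
```

```bash
python3 - <<'E'
from h import *
go((.5348,.0150,.087,-92.2))
E
```

```text
xyz [0.0026, 0.0011, 0.0607] rotz -0.009
pos [0.5324, 0.0162, 0.1477] yaw -92.71 q7 -1.16 t 27.65 F [0.1, 0.7, 0.1] open 0.455 ff 0.0
```

Request:
carry_out --plan '[{"rot": [0, 0, -0.009], "xyz": [0.003, 0.001, 0.025], "grip": 140}, {"rot": [0, 0, -0.009], "xyz": [0.003, 0.001, 0.05], "grip": 140}, {"rot": [0, 0, -0.009], "xyz": [0.003, 0.001, 0.061], "grip": 140}, {"rot": [0, 0, -0.009], "xyz": [0.003, 0.001, 0.061], "grip": 200}, {"rot": [0, 0, -0.009], "xyz": [0.003, 0.001, 0.061], "grip": 240}, {"rot": [0, 0, -0.009], "xyz": [0.003, 0.001, 0.061], "grip": 240}, {"rot": [0, 0, -0.009], "xyz": [0.003, 0.001, 0.061], "grip": 240}, {"rot": [0, 0, -0.009], "xyz": [0.003, 0.001, 0.061], "grip": 240}]' --squeeze 12

```text
clock: 28.32
tool_pos: [0.537, 0.0141, 0.0885]
eef_rot: [1.0, -0.02, 0.001, -0.001]
contact_force: [0.1, 1.9, 3.3]
opening: 0.159
finger_force: 12.0
```

Request:
carry_out --plan '[{"rot": [0, 0, 0.02], "xyz": [0, 0, 0], "grip": 240}, {"rot": [0, 0, 0.04], "xyz": [0, 0, 0], "grip": 240}, {"rot": [0, 0, 0.06], "xyz": [0, 0, 0], "grip": 240}, {"rot": [0, 0, 0.06], "xyz": [0, 0, 0], "grip": 240}]'

```text
clock: 28.65
tool_pos: [0.5369, 0.0141, 0.0885]
eef_rot: [0.999, -0.05, 0.001, -0.001]
contact_force: [-0.4, 2.5, 6.2]
opening: 0.16
finger_force: 12.0
```

```bash
python3 - <<'E'
from h import *
go((.5348,.0150,.087,-92.2));print(r.get_state()['moment'])
E
```

```text
xyz [-0.0022, -0.0007, 0.0015] rotz -0.062
pos [0.5369, 0.0141, 0.0885] yaw -95.75 q7 -1.14 t 28.65 F [-0.4, 2.5, 6.2] open 0.16 ff 12.0
[0.52188419 0.27168418 0.20175851]
```

Request:
carry_out --plan '[{"rot": [0, 0, 0], "xyz": [0, 0, 0], "grip": 190}, {"rot": [0, 0, 0], "xyz": [0, 0, 0], "grip": 150}, {"rot": [0, 0, 0], "xyz": [0, 0, 0], "grip": 140}, {"rot": [0, 0, 0], "xyz": [0, 0, 0], "grip": 140}, {"rot": [0, 0, 0], "xyz": [0, 0, -0.03], "grip": 140}, {"rot": [0, 0, 0], "xyz": [0, 0, -0.07], "grip": 140}, {"rot": [0, 0, 0], "xyz": [0, 0, -0.11], "grip": 140}, {"rot": [0, 0, 0], "xyz": [0, 0, -0.14], "grip": 140}]'

```text
clock: 29.32
tool_pos: [0.5367, 0.0125, 0.23]
eef_rot: [0.999, -0.051, 0.001, 0.0]
contact_force: [0.1, -0.0, 0.4]
opening: 0.451
finger_force: 0.0
```

Request:
carry_out --plan '[{"rot": [0, 0, 0], "xyz": [-0.04, 0.03, 0], "grip": 140}, {"rot": [0, 0, 0], "xyz": [-0.08, 0.065, 0], "grip": 140}, {"rot": [0, 0, 0], "xyz": [-0.09, 0.1, 0], "grip": 140}, {"rot": [0, 0, 0], "xyz": [-0.09, 0.14, 0], "grip": 140}, {"rot": [0, 0, 0], "xyz": [-0.09, 0.18, 0], "grip": 140}, {"rot": [0, 0, 0], "xyz": [-0.09, 0.22, 0], "grip": 140}, {"rot": [0, 0, 0], "xyz": [-0.09, 0.25, 0], "grip": 140}, {"rot": [0, 0, 0], "xyz": [-0.09, 0.25, 0], "grip": 140}]'

```text
clock: 29.98
tool_pos: [0.4199, -0.2358, 0.2285]
eef_rot: [0.998, -0.056, 0.001, 0.004]
contact_force: [-0.0, -0.1, 0.6]
opening: 0.452
finger_force: 0.0
```

```bash
python3 - <<'E'
from h import *
print(r.get_state()['tool_pos'])
t=snap('top','t8.png');g=cv2.cvtColor(t,6);snap('scene','s8.png')
m=np.zeros_like(g);m[220:246,298:312]=(g[220:246,298:312]<80)*255
ys,xs=np.nonzero(m);w=80-g[m>0].astype(float)
c=np.array([np.average(xs,weights=w),np.average(ys,weights=w)]);d=np.linalg.eigh(np.cov(np.c_[xs,ys].T,aweights=w))[1][:,1]
a,b=[onz('top',*(c+s*d*9),.11)[:2] for s in(1,-1)];print('bar',(np.degrees(np.arctan2(*(b-a)[::-1]))+90)%180+90,(a+b)/2)
for lo,hi,sg in((287,301,1),(308,325,-1)):
    S=[]
    for v in range(215,260):
        gr=np.maximum(sg*np.gradient(g[v,lo:hi].astype(float)),0);i=gr.argmax()
        if gr[i]>20: sl=slice(max(i-1,0),i+2);S.append((np.average(np.arange(lo,hi)[sl],weights=gr[sl]),v))
    f=cv2.fitLine(np.float32(S),cv2.DIST_HUBER,0,.01,.01).ravel()
    a,b=[onz('top',f[2]+s*f[0]*20,f[3]+s*f[1]*20,.072)[:2] for s in(1,-1)];print(len(S),np.degrees(np.arctan2(*(b-a)[::-1]))%180)
E
```

```text
[ 0.41992694 -0.23583005  0.22845726]
bar 175.72747869656996 [0.53474809 0.01287141]
45 176.1041258505066
45 173.038926153483
```

View pics/t8.png

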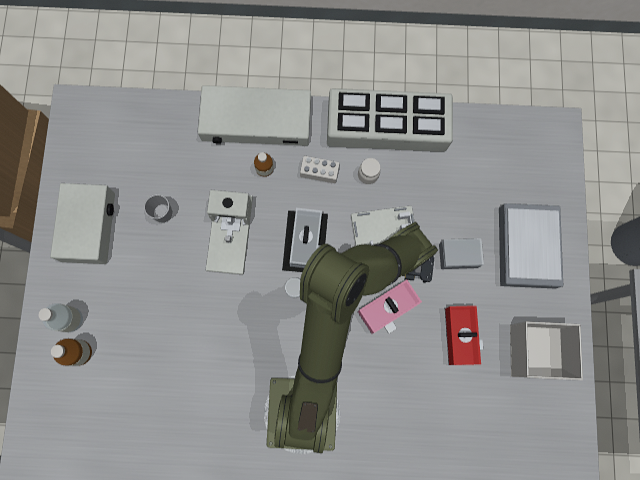

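The tap is now aligned with the hood's long side, within 0.5°. The carrier's tail shows at (228,238), where home predicts it, and the bystanders are unmoved. Handing in.

```bash
python3 -c "
from plant import r
print(r.finish_job())"
```

```text
the job is handed in; nothing more can be done
None
```

I handed the job in at about 30 s: bolt drawn, tap at its open stop, hood upright on the mat, carrier against the dock's stop, nothing dropped and no bystander seen moved; the tap was about 2° short of full when I lifted the hood, so I turned it onto its stop on the mat.

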